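# Set the model-railway turntable and stable the shunter

## Task

On the model-railway module, turn the turntable until the yellow-marked end of its bridge meets the track that ends at the green lamp, rails in line. Then roll the blue locomotive off the bridge, bonnet first, along that track until its buffers touch the buffer stop: push it gently and do not lift it off the rails. Leave the bridge lined up with that track and do not disturb the wagon or the things lying on the module.

Things in the scene. Friction and masses are not known exactly. Their poses are not given: they have to be found in the camera images.
- bridge: Turntable bridge, 221 mm long, 117 mm wide, turning freely either way about a vertical axis in a pit 227 mm across; it needs about 0.22 N m (3 N near its end) and stays where left; nothing latches. Origin on the axis at table height; x along its rails to the yellow-marked end, y to its left, z up. Rail heads 47.5 mm, walkways 43 mm above the table.
- bridge_mark (a point): Middle of the yellow-marked end of the bridge (yellow plate with a black pointer between the rails), 108.5 mm from the turning axis, at rail-head height.
- bridge_rail_right (a point): Point on top of the white handrail at the bridge's right (-y) side, 70 mm from the axis towards the yellow end, 57 mm right of the middle line, 69 mm above the table. The handrail is 26 mm high (posts, top and middle bar) and runs 84 mm either way from the axis along the walkway's outer edge. Pushed sideways here, the bridge turns.
- bridge_hut_left (a point): Middle of the outer wall of the cream hut with a yellow roof at the bridge's left (+y) side: 64 mm from the axis towards the yellow end, 59 mm left of the middle line, 65 mm above the table. The wall is 40 mm long, from 43 to 87 mm above the table, the roof's top at 91 mm. Pushed sideways here, the bridge turns. Behind it the left side has a handrail like the right.
- track_left: The left of the two stabling tracks (gauge 32 mm between the rails, same rail height as the bridge), a fixed part of the module. Origin on the turntable's axis at table height; x points outwards along the middle of the track, z up. The rails run from 113.5 mm to 287 mm from the turntable's axis.
- track_right: The right of the two stabling tracks; the same as track_left, which lies 1.5 rad away from it.
- track_left_stop (a point): Middle of the two sprung buffer faces (14 mm discs, 39 mm apart) of the left track's red and white buffer stop: 262 mm from the turntable's axis, 71 mm above the table. They give up to 6 mm with 2.4 N. Behind them stands a fixed beam.
- track_right_stop (a point): The same on the right track.
- lamp_green_top (a point): Green lamp (24 mm across, 73 mm tall on a white post, fixed), standing on the middle line of the wanted track 297 mm from the turntable's axis, just behind that track's buffer stop. It may be on the left or on the right track. The point is the middle of the green lens, 103 mm above the table.
- lamp_red_top (a point): The same with a red lens, behind the buffer stop of the other track.
- loco_center (a point): Middle of the blue two-axle diesel shunter (142 mm over buffers, 57 mm wide, 65 mm high above the rails, about 0.5 kg), standing on the bridge. Point 33 mm above rail level; x forwards, to its low bonnet and the bridge's yellow end, z up. Wheels drag about 1 N in all; it stays where left. Flange guides 3 mm deep, 1.6 mm play each side, catch at a rail joint badly out of line.
- loco_front (a point): Middle between the two front buffer faces of the locomotive, 71 mm ahead of its middle, 23.5 mm above rail level.
- loco_rear (a point): Middle of the flat rear wall of its tall cab, 58 mm behind its middle, 44 mm above rail level; the wall is 54 mm wide, from 28 to 60 mm above rail level. The rear buffers (11 mm discs, 39 mm apart, centred 23.5 mm above the rails) stick out 13 mm farther back.
- wagon: Rust-brown open wagon with logs (116 mm over buffers, 47 mm high above the rails), standing loose on the third track of the module. Origin at rail level under its middle. To be left alone.
- paint_jar: Orange paint jar, 36 mm across and 48 mm high, standing on the module board 40 mm above the table. Origin under its middle. To be left alone.
- glue_bottle: White glue bottle with a red cap, 40 mm across and 75 mm high, standing on the module board between the left and the third track. Origin under its middle. To be left alone.
- screwdriver: Yellow-handled screwdriver, 130 mm long, lying on the module board right of the pit. Origin under its middle. To be left alone.

How it is judged (in metres and radians):
On the way:
1. the yellow-marked end of the bridge meets the green-lamp track, rails in line within 0.03 rad (3.3 mm at the rail joint), bridge at rest, locomotive still on the bridge (angular speed of bridge below 0.08 rad/s and ((horizontal distance between lamp_green_top and track_left_stop below 0.06 m and angle between the x axis of bridge and the x axis of track_left, either way round below 0.03 rad and x of bridge_mark in the frame of track_left above 0 m and x of loco_center in the frame of track_left below 0.06 m) or (horizontal distance between lamp_green_top and track_right_stop below 0.06 m and angle between the x axis of bridge and the x axis of track_right, either way round below 0.03 rad and x of bridge_mark in the frame of track_right above 0 m and x of loco_center in the frame of track_right below 0.06 m))), for 0.2 s.
At the end, for the whole second after the job is handed in: The locomotive stands at rest on the rails of the green-lamp track, bonnet outwards, its front buffers touching the buffer stop (gap under 5 mm); the yellow-marked end of the bridge still meets that track within 0.035 rad (2 degrees) and the bridge is at rest (angular speed of bridge below 0.05 rad/s and linear speed of loco below 0.02 m/s and angle between loco_center's own z axis and vertical below 0.06 rad and ((horizontal distance between lamp_green_top and track_left_stop below 0.06 m and angle between the x axis of bridge and the x axis of track_left, either way round below 0.035 rad and x of bridge_mark in the frame of track_left above 0 m and x of loco_front in the frame of track_left above 0.257 m and y of loco_front in the frame of track_left between -0.004 and 0.004 m and angle between the x axis of loco_center and the x axis of track_left, either way round below 0.06 rad and z of loco_center in the frame of track_left between 0.078 and 0.083 m) or (horizontal distance between lamp_green_top and track_right_stop below 0.06 m and angle between the x axis of bridge and the x axis of track_right, either way round below 0.035 rad and x of bridge_mark in the frame of track_right above 0 m and x of loco_front in the frame of track_right above 0.257 m and y of loco_front in the frame of track_right between -0.004 and 0.004 m and angle between the x axis of loco_center and the x axis of track_right, either way round below 0.06 rad and z of loco_center in the frame of track_right between 0.078 and 0.083 m))).
It fails at once if the locomotive is lifted off the rails (raised more than 8 mm) or tipped by more than 0.25 rad (height (world z) of loco_center above 0.0885 m or angle between loco_center's own z axis and vertical above 0.25 rad).
It fails at once if the locomotive is rammed along: it moves faster than 0.35 m/s (linear speed of loco above 0.35 m/s).
It fails at once if the wagon, paint jar, glue bottle or screwdriver is moved by more than 20 mm (distance of any of wagon, paint_jar, glue_bottle, screwdriver from where it was at the start of the episode above 0.02 m).
It also fails if it takes over 54 s, if anything falls off the work surface, if the arm or the gripper's body presses on something with over 40 N, if the wrist force passes 120 N, or if a joint passes its speed limit or range.

## Robot

A 7-joint arm with a two-finger parallel gripper is mounted at the origin on the work surface. World frame = base frame: x ahead of the robot, y to its left, z up, the work surface at z = 0. Lengths are in mm, angles in rad, forces in N, time in s.
With the tool pointing down it reaches from about 425 to 950 mm from the base axis. Payload 4.7 kg.
Tool frame: the origin (TCP) lies on the centre line of the jaws, within the pads' length; the fingertips stand env.tcp_to_tips ahead of it and the grasp point (between the pads) lies 8 mm behind it (env.tcp_to_tips is the distance from the TCP to the fingertips, in mm); x points along the fingers, y is the direction in which the jaws open and shut, and the axes are right-handed (so a half turn about x gives the same grasp; the last joint's range is limited). The gripper opens to 85 mm and grips with 20 to 120 N. Pads are 22 mm wide; open, the fingers measure 114 mm over their backs; the gripper's body (76 mm by 85 mm) begins 54 mm behind the grasp point. The pads swing forward as they close: fully open they stand 13 mm farther back than shut.
Start: joints at [1.139, 0.469, -0.049, 1.532, 0.024, 1.141, -0.082], TCP at [264.645, -620.977, 219.035] pointing down, gripper open.
Joint ranges: [-2.59, 2.59], [-0.33, 1.99], [-1.39, 1.29], [0.1, 2.45], [-1.04, 4.18], [0.21, 1.99], [-2.66, 2.66]. Speed limits (rad/s): [2.57, 2.57, 3.14, 3.14, 3.14, 3.14, 3.14].

## Interface

Orientations are given as a unit quaternion [w, x, y, z].
In Python, from cell import env, read_camera, spotter gives the robot as it stands. The module is installed in compiled form; this text tells all that it offers.
- The arm moves only by the tool jog_arm, never from a script. Its argument "motion" is text: rows parted by semicolons, each of 5 numbers parted by spaces: the shift along the tool's x, y, z in mm, then the turn about the tool's x in degrees, then the closure, from -1 (fully open) to 1 (shut). A call has 1 to 12 rows; each row is the pose to reach, as a shift and turn from the pose commanded when the call began, along the tool's axes at that moment; what a row does not reach only later rows make up. A row lasts 1/12 s, in which the tool goes at most 41.7 mm and 7.16 degrees, less where a joint would pass 70% of its speed; a pose out of reach is approached as far as the arm can. A call with a gripper value outside its range is refused whole. The fingers move at their own pace and stop on an object; "newtons" is the grip in N (left out, the last holds). Time passes only in rows, so rows that repeat a pose let the fingers close. It gives the time, the measured TCP pose, the force and the opening at its end, in the units of the state.
- env.state(): the state, without advancing time (a new reading comes with each control period).
- read_camera(name): name is "scene" or "top" or "wrist"; returns a dict with "image" (480x640x3 uint8, red, green, blue), "fx", "fy", "cx", "cy" (pixels), "k1" (the pictures are not rectified: a ray, as slopes to the right and down, at radius r is drawn at 1 + k1 r^2 times it, then the intrinsics apply), "extrinsics" (4x4, takes a point from world to camera coordinates). Camera axes: x right, y up, looking along -z (the intrinsics and any distortion apply to the point x, -y, -z); pixel columns grow to the right and rows downward; lengths in mm; the calibration is good to about 2 mm. A picture is of the moment at which its call begins. There is no depth.
- env.job_done(): hands the job in, once; it reports no verdict.
Trained networks look in the newest picture that a camera, given by its name, has taken for a name from the list of things; names that differ only in an ending like _2 or _b are one class to them, and where a whole thing is asked for, a point or a joint stands for the part that bears it (a point fixed in the world has none). Each returns a list of dicts, best first, with "conf" (0 to 1); they miss things now and then, are a little off and sometimes report something else, mostly with a low value. They report only what shows in the picture. A call takes as long as a camera call.
- spotter.find_in(camera, query): "box" ([left, top, width, height] in pixels, round what is visible of it).
The state is a dict: "time": time; "joint_pos": joint angles; "qvel": joint speeds; "effort": joint torques, N m; "tcp_pos": TCP position; "orientation": TCP orientation; "contact_force": force on the tool from outside, world axes, zero at the start; "ft_torque": the same for the moment, N m; "finger_gap": finger opening in mm.
Only numpy, scipy, OpenCV 4.12 (cv2) and the standard library are available. Lean on these libraries where they do the work, as an engineer would, in place of code of your own. Each camera call takes 0.05 s, during which the arm holds its last target.

## Working session

There is one attempt and no reset: what is moved stays moved. The work goes in short steps, Python scripts to look and compute and a tool call to move; the robot and the scene stay as the last step left them, time stands still between calls to the robot, and variables do not carry over. Pictures are saved under pics/ and viewed, and the job is handed in when it is done.

Besides the shell and the picture viewer there is one more tool, called in YAML: its name, and indented under it one key for each argument. jog_arm: Moves the arm, as the interface text tells. Its arguments: {"type":"object","properties":{"motion":{"type":"string"},"newtons":{"type":"number"}},"required":["motion"]}

```bash
mkdir -p pics
cat > h.py <<'E'
import numpy as np, cv2
from cell import env, read_camera, spotter
def save(n,c):
    cv2.imwrite(n,c["image"][:,:,::-1])
def ray(c,u,v):
    K=np.array([[c["fx"],0,c["cx"]],[0,c["fy"],c["cy"]],[0,0,1.]])
    p=cv2.undistortPoints(np.array([[[u,v]]],float),K,np.array([c["k1"],0,0,0,0.]))[0,0]
    d=np.array([p[0],-p[1],-1.]);E=np.array(c["extrinsics"]);R=E[:3,:3];t=E[:3,3]
    return -R.T@t, R.T@d
def at_z(c,u,v,z):
    o,d=ray(c,u,v); return o+d*(z-o[2])/d[2]
def proj(c,P):
    E=np.array(c["extrinsics"]);q=E[:3,:3]@np.array(P,float)+E[:3,3]
    x,y=q[0]/-q[2],-q[1]/-q[2];s=1+c["k1"]*(x*x+y*y)
    return c["fx"]*x*s+c["cx"],c["fy"]*y*s+c["cy"]
E
python3 - <<'E'
from h import *
s=env.state(); print(s, env.tcp_to_tips)
for n in ["scene","top","wrist"]:
    c=read_camera(n); save(f"pics/{n}0.png",c); print(n,c["fx"],c["k1"],np.round(c["extrinsics"],3).tolist())
    if n!="wrist":
        for q in ["bridge","bridge_mark","bridge_rail_right","bridge_hut_left","track_left_stop","track_right_stop","lamp_green_top","lamp_red_top","loco_center","loco_front","loco_rear","wagon","paint_jar","glue_bottle","screwdriver"]:
            print(q,[(np.round(d["box"],0).tolist(),round(d["conf"],2)) for d in spotter.find_in(n,q)[:2]])
E
```

```text
{'time': 0.0, 'joint_pos': array([ 1.13906673,  0.46942554, -0.04858606,  1.53372689,  0.0241077 ,
        1.14098217, -0.08229914]), 'qvel': array([ 0.00028439,  0.00065677, -0.00013212, -0.00030633,  0.00128217,
       -0.00149248, -0.000524  ]), 'effort': array([-4.12392064e-04, -5.10300565e+01, -4.65043320e-02, -2.37711400e+01,
        1.06984578e-02,  7.44842720e-03,  9.35240706e-06]), 'tcp_pos': array([ 264.37386849, -620.39873029,  217.9581734 ]), 'orientation': array([-0.14079952, -0.69264273, -0.14214161,  0.69297714]), 'contact_force': array([ 0.66613724, -0.02943915, -0.34105479]), 'ft_torque': array([-0.0044791 , -0.02528501, -0.01399229]), 'finger_gap': 85.332938191879} 11.0
scene 536.6477410204753 -0.12505594100804449 [[0.763, 0.647, 0.02, -443.415], [-0.436, 0.491, 0.754, 167.133], [0.478, -0.584, 0.656, -1220.291], [0.0, 0.0, 0.0, 1.0]]
bridge [([230.0, 233.0, 115.0, 82.0], 0.61)]
bridge_mark [([233.0, 234.0, 112.0, 79.0], 0.59)]
bridge_rail_right [([233.0, 230.0, 112.0, 85.0], 0.9)]
bridge_hut_left [([351.0, 250.0, 104.0, 44.0], 0.63)]
track_left_stop [([351.0, 252.0
[... 1177 characters left out ...]
en_top [([244.0, 129.0, 16.0, 26.0], 0.77), ([434.0, 333.0, 27.0, 27.0], 0.6)]
lamp_red_top [([480.0, 176.0, 25.0, 12.0], 0.71)]
loco_center [([332.0, 233.0, 48.0, 91.0], 0.74), ([246.0, 129.0, 17.0, 26.0], 0.38)]
loco_front [([333.0, 231.0, 46.0, 92.0], 0.77)]
loco_rear [([331.0, 231.0, 50.0, 90.0], 0.77)]
wagon [([304.0, 230.0, 95.0, 128.0], 0.67), ([203.0, 294.0, 75.0, 48.0], 0.63)]
paint_jar [([434.0, 336.0, 28.0, 22.0], 0.91)]
glue_bottle [([219.0, 236.0, 30.0, 29.0], 0.63)]
screwdriver [([473.0, 230.0, 21.0, 82.0], 0.96)]
wrist 394.6352066030946 -0.05106921043207019 [[0.392, -0.92, -0.001, -674.809], [0.882, 0.376, -0.283, 37.051], [0.261, 0.111, 0.959, -379.974], [0.0, 0.0, 0.0, 1.0]]
```

View pics/scene0.png

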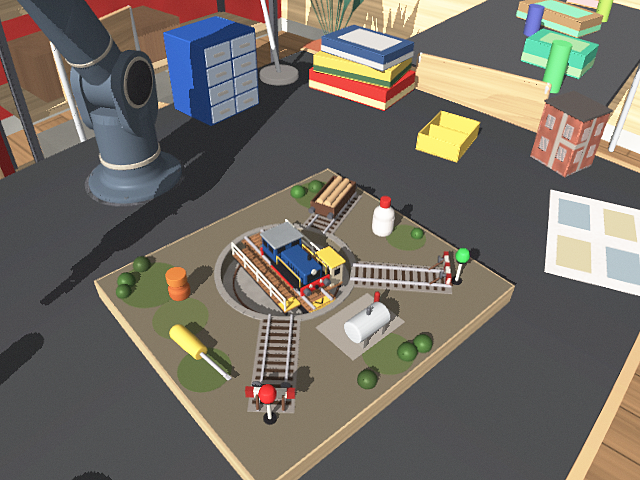

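View pics/top0.png

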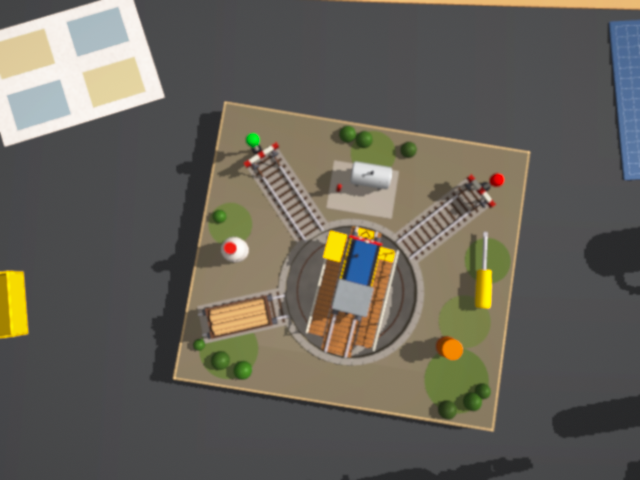

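```bash
python3 -c "
import cv2
a=cv2.imread('pics/top0.png')[120:370,190:515];cv2.imwrite('pics/top0z.png',cv2.resize(a,(780,600),interpolation=cv2.INTER_CUBIC))"
```

```text
(no output)
```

View pics/top0z.png

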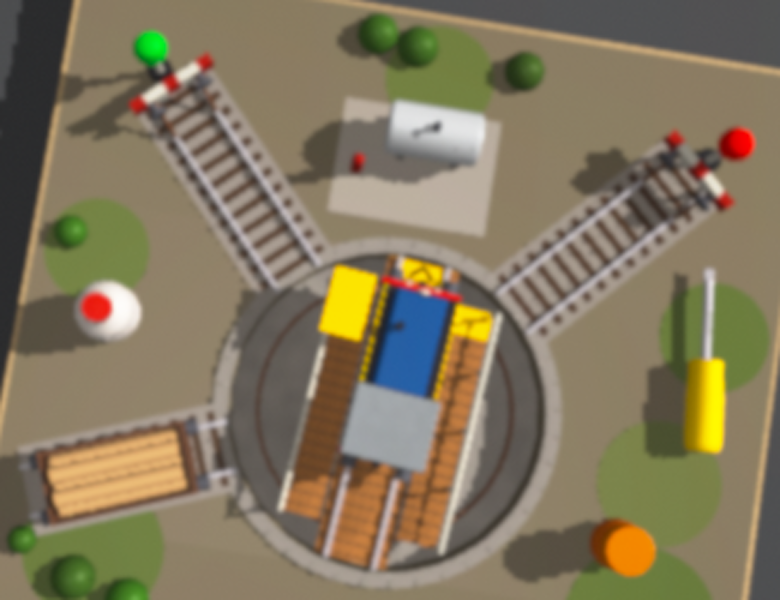

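The green lamp is on the left track, at (253,139) in the top picture. The bridge heads almost up the picture with its yellow end at about (366,233), so it has to turn counter-clockwise.

Run:
```python
from h import *
c=read_camera("top")
Z=lambda X,Y,z:at_z(c,190+X/2.4,120+Y/2.4,z)[:2]
g=Z(151,47,103);r=Z(737,144,103)
print("lamps",g,r,np.linalg.norm(g-r),2*297*np.sin(.75))
# axis from lamps
m=(g+r)/2;d=(r-g)/np.linalg.norm(r-g);n=np.array([d[1],-d[0]]) 
for s in(1,-1): print("axis cand",m+s*n*297*np.cos(.75))
ang=lambda v:np.arctan2(v[1],v[0])
L=[Z(150,115,47.5),Z(268,285,47.5),Z(212,95,47.5),Z(322,262,47.5)]
print("left track",ang(L[0]-L[1]),ang(L[2]-L[3]),L)
B=[Z(327,552,47.5),Z(349,470,47.5),Z(376,567,47.5),Z(400,478,47.5)]
print("bridge",ang(B[1]-B[0]),ang(B[3]-B[2]),B)
H=[Z(441,552,69),Z(499,318,69)]
print("handrail",ang(H[1]-H[0]),H)
# pit rim outer circle
C=[Z(215,410,40),Z(562,400,40),Z(390,588,40),Z(390,238,40)];print(C)
print("loco cab roof corners",[Z(*p,112.5) for p in[(350,382),(441,398),(428,474),(340,458)]])
print("hut roof",[Z(*p,91) for p in[(336,264),(378,277),(362,341),(320,331)]])
```

```text
lamps [747.39513746 144.47221922] [ 692.77955246 -255.2363259 ] 403.42258633994516 404.89342345386046
axis cand [504.77639302 -25.96228301]
axis cand [935.3982969  -84.80182368]
left track 0.6347288845811516 0.6080568827674778 [array([712.82232299, 150.76815261]), array([592.18926412,  61.9360621 ]), array([728.90789392, 106.63057189]), array([609.84167065,  23.7568519 ])]
bridge -0.23930351990645576 -0.24436054952311181 [array([405.06024823,  14.64133202]), array([462.537587  ,   0.61808915]), array([395.54570487, -20.07593863]), array([457.87554107, -35.61746915])]
handrail -0.22742733983445507 [array([409.84267969, -63.17865954]), array([ 571.89699084, -100.6830976 ])]
[array([502.07849431,  97.24650662]), array([ 515.93635638, -151.49716616]), array([380.12304041, -30.79775144]), array([629.52024856, -25.15700718])]
loco cab roof corners [array([524.24685316,   3.91674851]), array([515.3769073 , -56.33943282]), array([465.54800284, -48.74913603]), array([474.42353008,   9.21302016])]
hut roof [array([604.28631497,  14.70020186]), array([596.21172171, -14.15874459]), array([552.31005993,  -4.32622525]), array([558.30079084,  24.35111851])]
```

```bash
cat >> h.py <<'E'
from scipy.spatial.transform import Rotation as Ro
def R0():
    q=env.state()["orientation"]; return Ro.from_quat([q[1],q[2],q[3],q[0]]).as_matrix()
AX=np.array([505.,-26.]);TH=0.612
def rel(p3,yawz=None,p0=None):
    """shift in tool axes and turn (deg) about tool x to bring TCP to p3 and tool z to heading yawz"""
    R=R0();s=env.state();p0=s["tcp_pos"] if p0 is None else p0
    d=R.T@(np.array(p3)-p0); a=0
    if yawz is not None:
        h=np.arctan2(R[1,2],R[0,2]); dy=(yawz-h+np.pi)%(2*np.pi)-np.pi
        a=-np.degrees(dy)  # tool x is down
    return np.round(d,1),round(float(a),1)
def br(h,x,y): return AX+np.array([x*np.cos(h)-y*np.sin(h),x*np.sin(h)+y*np.cos(h)])
E
python3 - <<'E'
from h import *
R=R0();print(R.round(3),"zhead",np.arctan2(R[1,2],R[0,2]))
P=br(-.24,60,-95);print(P)
for h in(-.24,-.24+np.pi): print(rel([*P,150],h))
E
```

```text
[[ 0.     0.392 -0.92 ]
 [-0.    -0.92  -0.392]
 [-1.     0.    -0.   ]] zhead -2.738786511745391
[ 540.69852898 -132.5392652 ]
(array([  69. , -341.1, -445.5]), -143.2)
(array([  69. , -341.1, -445.5]), 36.8)
```

jog_arm:
  motion: "0 -30 -40 4 1; 0 -60 -80 8 1; 0 -90 -118 12 1; 0 -120 -157 16 1; 0 -150 -196 20 1; 0 -180 -235 24 1; 0 -210 -274 28 1; 0 -240 -313 31 1; 0 -270 -353 33 1; 0 -300 -392 35 1; 0 -330 -431 37 1; 0 -341 -445 37 1"

```text
time: 2.7
tcp_pos: [511.4, -183.8, 219.4]
orientation: [-0.086, 0.702, -0.086, -0.702]
contact_force: [0.8, -0.6, -0.3]
finger_gap: 0.1
```

Run:
```python
from h import *
s=env.state();print(s["time"],s["tcp_pos"],s["finger_gap"],s["contact_force"])
R=R0();print("zhead",np.arctan2(R[1,2],R[0,2]))
P=br(-.24,60,-95);print(rel([*P,63],np.pi-.24))
for n in("top","wrist","scene"): save(f"pics/{n}1.png",read_camera(n))
```

```text
2.7 [ 511.38270141 -183.84454861  219.4415193 ] 0.14754829361084815 [ 0.77123608 -0.63734478 -0.2698827 ]
zhead 2.897356436745885
(array([156.4, -56.9, -15.9]), -0.2)
```

View pics/wrist1.png

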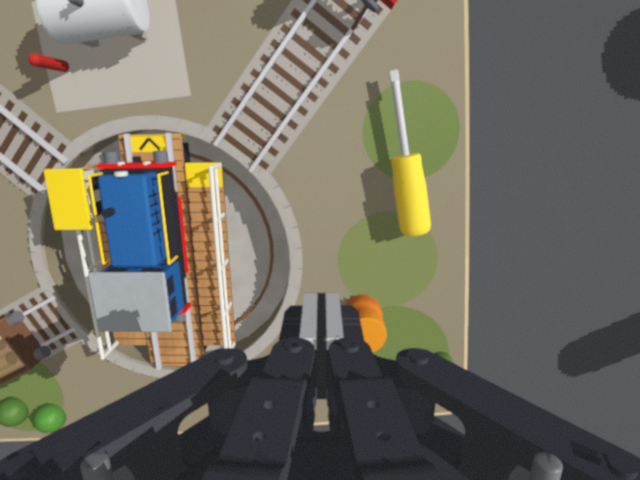

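View pics/scene1.png

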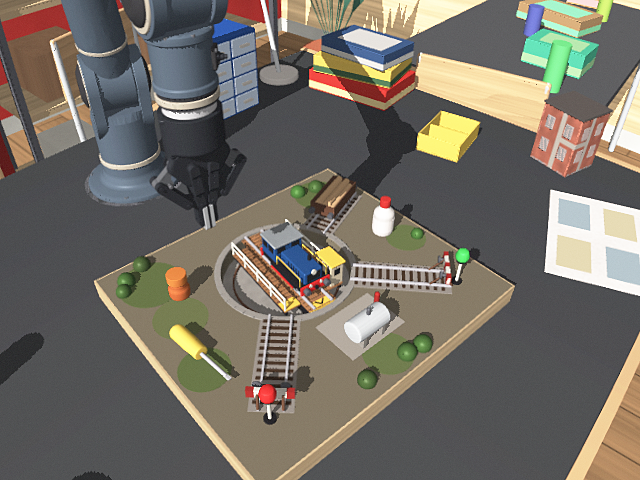

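The picture shows the loco on the bridge at (135,250) and the closed fingers at (322,315). The linkages flare along tool y, so I'll turn the tool a quarter turn. The narrow side then faces the handrail.

jog_arm:
  motion: "0 -15 -5 -7 1; 0 -30 -10 -14 1; 0 -45 -15 -21 1; 0 -55 -16 -28 1; 0 -55 -16 -35 1; 0 -55 -16 -42 1; 0 -55 -16 -49 1; 0 -55 -16 -56 1; 0 -55 -16 -63 1; 0 -55 -16 -70 1; 0 -55 -16 -77 1; 0 -55 -16 -84 1"

```text
time: 3.85
tcp_pos: [538.8, -138.2, 219.0]
orientation: [-0.407, -0.578, -0.407, 0.579]
contact_force: [-0.3, -0.1, 0.4]
finger_gap: -0.2
```

jog_arm:
  motion: "0 0 0 -3 1; 0 0 0 -6 1; 0 0 0 -6 1"

```text
time: 4.1
tcp_pos: [538.8, -138.2, 218.9]
orientation: [-0.435, -0.557, -0.435, 0.558]
contact_force: [0.3, -0.5, 0.7]
finger_gap: 0.1
```

Run:
```python
from h import *
s=env.state();print(s["time"],s["tcp_pos"],s["joint_pos"].round(2),s["contact_force"])
R=R0();print("zhead",np.arctan2(R[1,2],R[0,2]))
P=br(-.24,62,-90);print(rel([*P,63],-.24-np.pi/2))
for n in("top","wrist"):
    c=read_camera(n);save(f"pics/{n}2.png",c)
E=np.array(c["extrinsics"]);print(-E[:3,:3].T@E[:3,3])
```

```text
4.1 [ 538.79130927 -138.16604254  218.9245653 ] [ 0.54  0.31 -0.45  1.8   0.15  1.07 -0.21] [ 0.31839174 -0.4716377   0.74362867]
zhead -1.8157713074521962
(array([155.9,   2.5, -11.1]), -0.3)
[556.84325323 -67.90800105 374.28484192]
```

View pics/wrist2.png

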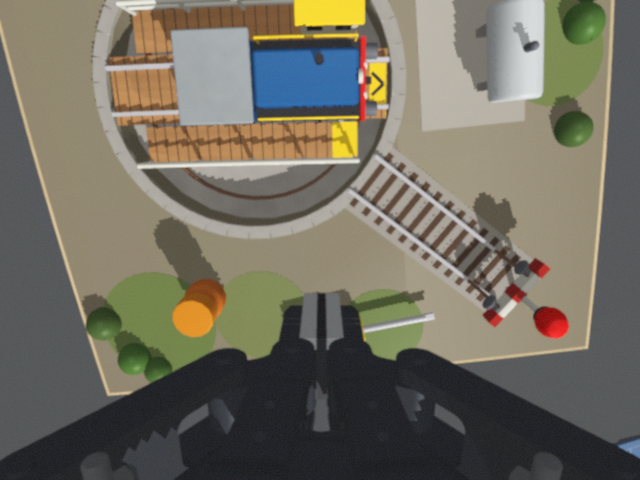

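Run:
```python
from h import *
import time
c=read_camera("top")
print("jar",at_z(c,451,348,88),"sd",at_z(c,486,235,50),at_z(c,484,305,55))
w=read_camera("wrist")
for h,z in((-.24,69),):
  for x in(84,-84): print(proj(w,[*br(h,x,-57),69]))
```

```text
jar [ 418.7531212  -185.81721343   88.        ] sd [ 607.50543381 -254.92578622   50.        ] [ 487.95499852 -250.00054895   55.        ]
(np.float64(352.6365627274992), np.float64(165.3496257580387))
(np.float64(135.3015797478276), np.float64(167.39790187640781))
```

jog_arm:
  motion: "30 1 -4 0 1; 65 2 -8 0 1; 100 2 -11 0 1; 130 2 -11 0 1; 150 2 -11 0 1; 156 2 -11 0 1; 156 2 -11 0 1; 156 2 -11 0 1"

```text
time: 4.97
tcp_pos: [544.8, -126.1, 63.8]
orientation: [0.436, 0.557, 0.435, -0.557]
contact_force: [0.2, 0.0, -0.2]
finger_gap: 0.1
```

Run:
```python
from h import *
s=env.state();p=s["tcp_pos"];print(s["time"],p,s["contact_force"])
R=R0();print("zhead",np.arctan2(R[1,2],R[0,2]))
# arc plan in this tool frame: bridge heading from -0.24 to .612, TCP at bridge (60,-57-12)
for h in np.linspace(-.24,.612,15):
    for off in (69,): print(round(h,3),*rel([*br(h,62,-off),62],h-np.pi/2))
save("pics/wrist3.png",read_camera("wrist"))
```

```text
4.9667 [ 544.79353265 -126.07027433   63.83428738] [ 0.15998736  0.00194719 -0.15126084]
zhead -1.8141060294080906
-0.24 [  1.8  -0.5 -18.7] -0.2
-0.179 [  1.8   3.6 -22.7] -3.7
-0.118 [  1.8   7.4 -26.8] -7.2
-0.057 [  1.9  11.  -31.2] -10.7
0.003 [  1.9  14.2 -35.8] -14.1
0.064 [  1.9  17.2 -40.5] -17.6
0.125 [  1.9  20.  -45.5] -21.1
0.186 [  1.9  22.4 -50.6] -24.6
0.247 [  1.9  24.5 -55.8] -28.1
0.308 [  1.9  26.2 -61.2] -31.6
0.369 [  1.9  27.7 -66.7] -35.1
0.429 [  1.9  28.8 -72.2] -38.5
0.49 [  1.9  29.5 -77.8] -42.0
0.551 [  1.9  29.9 -83.4] -45.5
0.612 [  1.9  30.  -89.1] -49.0
```

View pics/wrist3.png

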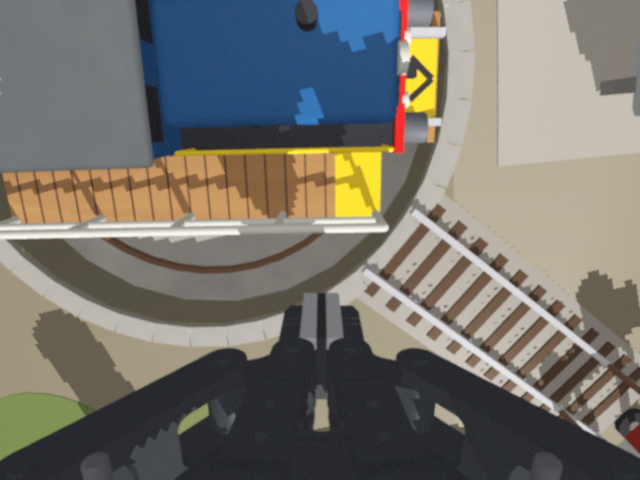

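jog_arm:
  motion: "2 0 -8 0 1; 2 0 -14 0 1; 2 0 -19 0 1; 2 2 -21 -2 1; 2 4 -23 -4 1; 2 6 -25 -6 1; 2 8 -27 -8 1; 2 10 -30 -10 1; 2 12 -33 -12 1; 2 14 -36 -14 1; 2 16 -38 -16 1; 2 17 -41 -18 1"

```text
time: 6.02
tcp_pos: [570.8, -90.0, 61.2]
orientation: [0.518, 0.481, 0.518, -0.481]
contact_force: [0.7, -0.1, -0.9]
finger_gap: 0.2
```

Run:
```python
from h import *
s=env.state();p=s["tcp_pos"];print(s["time"],p,s["contact_force"])
for h in np.linspace(.064,.612,10):
    print(round(h,3),*rel([*br(h,62,-69),62],h-np.pi/2))
save("pics/wrist4.png",read_camera("wrist"));save("pics/top4.png",read_camera("top"))
```

```text
6.0167 [570.81956937 -90.02201431  61.17189267] [ 0.67219226 -0.12845265 -0.86303903]
0.064 [-0.8  0.4  0.9] 0.6
0.125 [-0.8  4.5 -3. ] -2.9
0.186 [-0.8  8.4 -7.1] -6.4
0.247 [ -0.8  12.  -11.4] -9.9
0.308 [ -0.8  15.4 -15.9] -13.4
0.368 [ -0.8  18.5 -20.7] -16.9
0.429 [ -0.8  21.2 -25.6] -20.3
0.49 [ -0.8  23.7 -30.7] -23.8
0.551 [ -0.8  25.9 -35.9] -27.3
0.612 [ -0.8  27.7 -41.2] -30.8
```

View pics/wrist4.png

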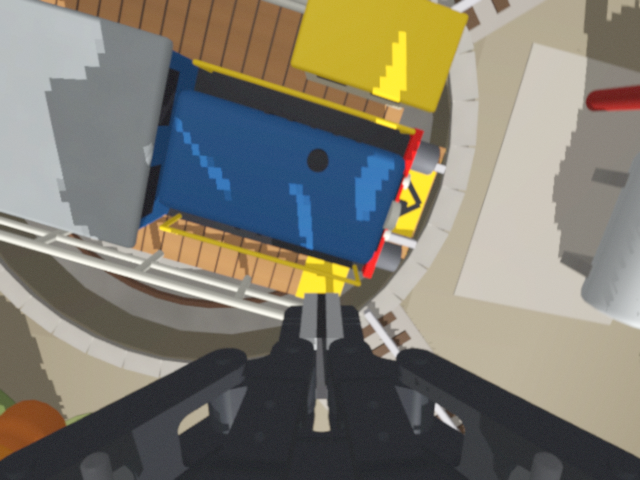

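View pics/top4.png

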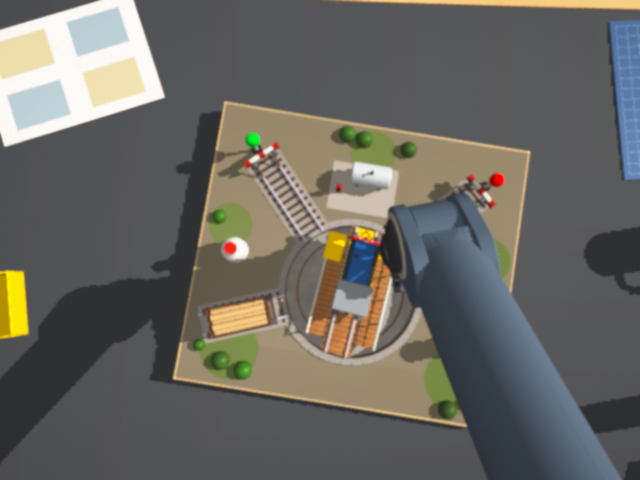

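Run:
```python
from h import *
w=read_camera("wrist")
a=at_z(w,20,230,69);b=at_z(w,290,310,69);print("rail",a,b,np.arctan2(*(b-a)[1::-1]))
print("tips proj",proj(w,[*env.state()["tcp_pos"][:2],50.]))
for h in(-.24,-.2,-.1,0,.06):
    print(h,[np.round(proj(w,[*br(h,x,-57),69])) for x in(-60,0,84)],np.round(proj(w,[*br(h,108.5,0),47.5])))
c=read_camera("top")
for h in(-.24,-.2,-.1): print(h,np.round(proj(c,[*br(h,108.5,0),47.5])),np.round(proj(c,[*br(h,-84,57),69])))
im=cv2.imread("pics/wrist4.png")[230:400,220:430];cv2.imwrite("pics/w4z.png",cv2.resize(im,None,fx=3.5,fy=3.5,interpolation=cv2.INTER_CUBIC))
```

```text
rail [448.83255019 -64.72207655  69.        ] [558.35344748 -90.88900155  69.        ] -0.23452521102519536
tips proj (np.float64(319.72212359816797), np.float64(291.1016997316147))
-0.24 [array([-16., 233.]), array([127., 277.]), array([324., 335.])] [417. 215.]
-0.2 [array([-11., 240.]), array([132., 278.]), array([331., 329.])] [420. 206.]
-0.1 [array([  3., 257.]), array([146., 281.]), array([349., 314.])] [427. 181.]
0 [array([ 17., 272.]), array([160., 283.]), array([366., 297.])] [432. 156.]
0.06 [array([ 27., 281.]), array([168., 283.]), array([376., 286.])] [434. 140.]
-0.24 [368. 230.] [306. 332.]
-0.2 [366. 229.] [308. 333.]
-0.1 [359. 228.] [312. 338.]
```

View pics/w4z.png

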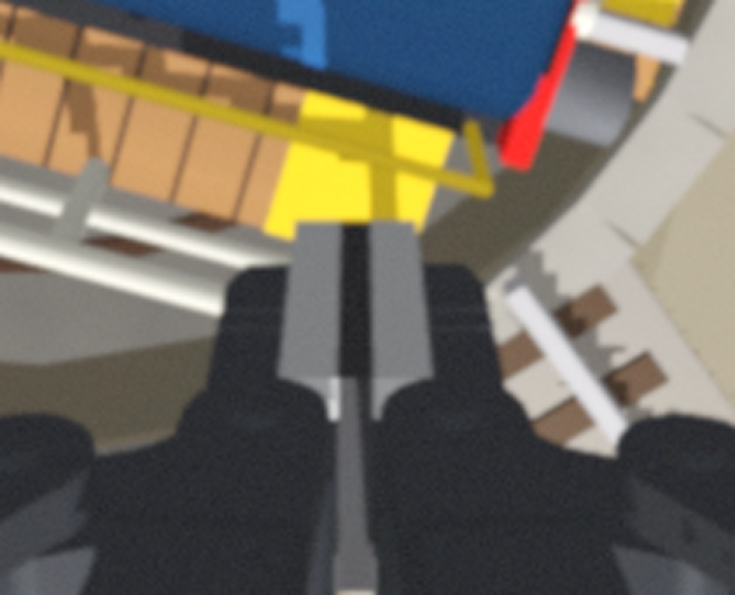

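Run:
```python
from h import *
c=read_camera("scene");s=env.state();print(s["time"],s["contact_force"],s["ft_torque"])
print(proj(c,[*s["tcp_pos"][:2],50]),[proj(c,[*br(-.24,84,-57),z]) for z in(43,69)])
im=c["image"][200:330,200:370,::-1];cv2.imwrite("pics/s5z.png",cv2.resize(im,None,fx=4.6,fy=4.6,interpolation=cv2.INTER_CUBIC))
```

```text
6.2667 [-0.70574351 -0.24888829  0.62400381] [-0.03719573 -0.01015152 -0.02661333]
(np.float64(284.70091499741284), np.float64(302.6766504041869)) [(np.float64(281.3837476170493), np.float64(310.2855345883683)), (np.float64(280.79079745440356), np.float64(299.10842349613193))]
```

View pics/s5z.png

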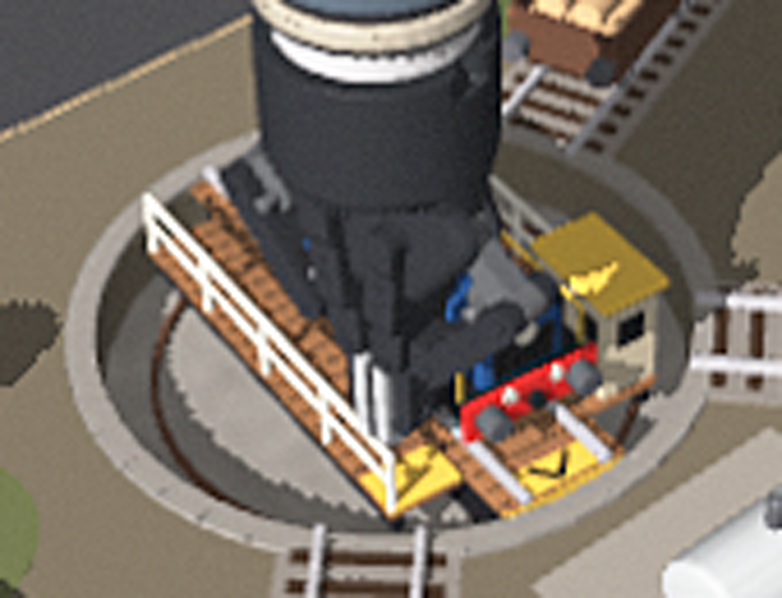

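Run:
```python
from h import *
w=read_camera("wrist");c=read_camera("scene")
def tri(a,b):
    (o1,d1),(o2,d2)=a,b
    A=np.c_[d1,-d2];t=np.linalg.lstsq(A,o2-o1,rcond=None)[0];p,q=o1+d1*t[0],o2+d2*t[1];return (p+q)/2,np.linalg.norm(p-q)
print(env.state()["tcp_pos"])
print(tri(ray(w,320,293),ray(c,284.8,294.6)))
# handrail front end top: scene zoom (388,455)
print("rail end",at_z(c,200+388/4.6,200+460/4.6,69), "post foot",at_z(c,200+392/4.6,200+512/4.6,43))
print("rail other end",at_z(c,200+148/4.6,200+197/4.6,69))
```

```text
[570.20635362 -90.47189101  61.01122316]
(array([568.7285642, -86.1905815,  64.0433433]), np.float64(2.394461288858065))
rail end [578.55533287 -99.02239989  69.        ] post foot [579.16303884 -98.85398526  43.        ]
rail other end [414.44880231 -59.9778482   69.        ]
```

jog_arm:
  motion: "2 0 0 0 1; 4 0 0 0 1; 6 0 0 0 1; 6 0 0 0 1"

```text
time: 6.7
tcp_pos: [572.0, -89.3, 57.9]
orientation: [0.518, 0.482, 0.517, -0.481]
contact_force: [-4.4, 1.7, 17.7]
finger_gap: -0.2
```

jog_arm:
  motion: "2 0 0 0 1; 4 0 0 0 1; 4 0 0 0 1"

```text
time: 6.95
tcp_pos: [574.4, -87.3, 57.4]
orientation: [0.52, 0.483, 0.516, -0.479]
contact_force: [-7.5, 4.9, 35.3]
finger_gap: 0.1
```

jog_arm:
  motion: "-6 0 0 0 1; -10 0 0 0 1; -10 0 0 0 1"

```text
time: 7.2
tcp_pos: [570.7, -90.5, 61.7]
orientation: [0.518, 0.482, 0.517, -0.482]
contact_force: [-0.2, 0.1, -0.2]
finger_gap: 0.1
```

Run:
```python
from h import *
w=read_camera("wrist");c=read_camera("scene");s=env.state();print(s["time"],s["tcp_pos"],s["contact_force"])
im=c["image"][200:330,200:370,::-1];cv2.imwrite("pics/s6z.png",cv2.resize(im,None,fx=4.6,fy=4.6,interpolation=cv2.INTER_CUBIC))
save("pics/wrist6.png",w)
```

```text
7.3 [569.84560463 -90.62470772  60.42704754] [0.97984044 0.55744936 0.60387304]
```

View pics/s6z.png

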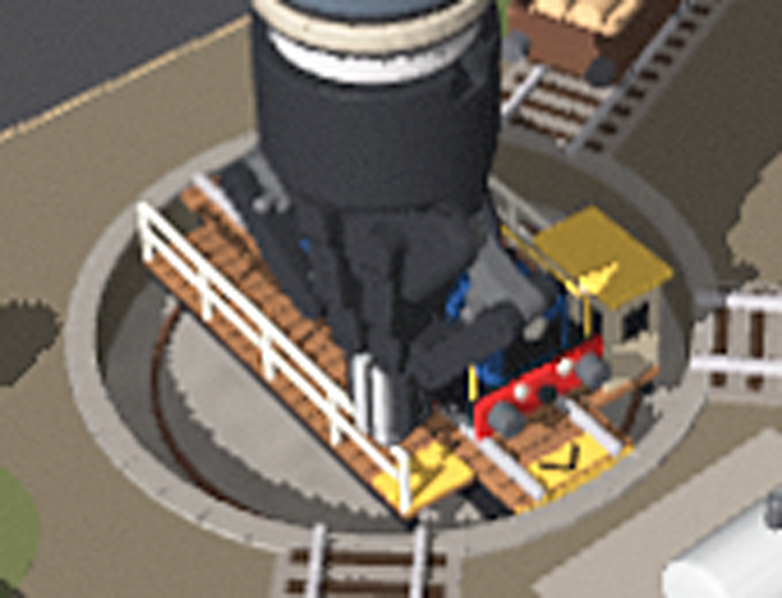

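View pics/wrist6.png

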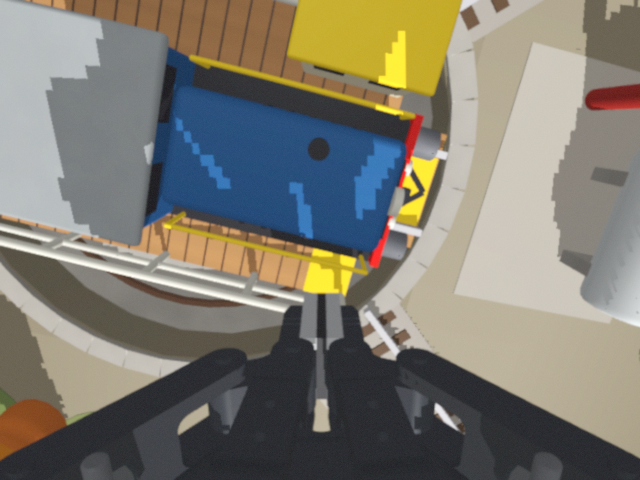

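Run:
```python
from h import *
c=read_camera("scene")
for z in(219.4,208.4,204,230): print(z,proj(c,[511.4,-183.8,z]))
im=cv2.imread("pics/scene1.png")[150:250,150:280];cv2.imwrite("pics/s1z.png",cv2.resize(im,None,fx=5,fy=5,interpolation=cv2.INTER_CUBIC))
p=env.state()["tcp_pos"]
for z in(61,50,46): print(z,proj(c,[*p[:2],z]))
```

```text
219.4 (np.float64(202.1629452585994), np.float64(233.67074923292668))
208.4 (np.float64(203.20043994294812), np.float64(239.8531950017589))
204 (np.float64(203.61100345421994), np.float64(242.2928090871042))
230 (np.float64(201.1480281602446), np.float64(227.59825544759212))
61 (np.float64(284.0985450260076), np.float64(297.9038138854916))
50 (np.float64(284.3194045368597), np.float64(302.6283323514312))
46 (np.float64(284.3989795307813), np.float64(304.32603145693076))
```

View pics/s1z.png

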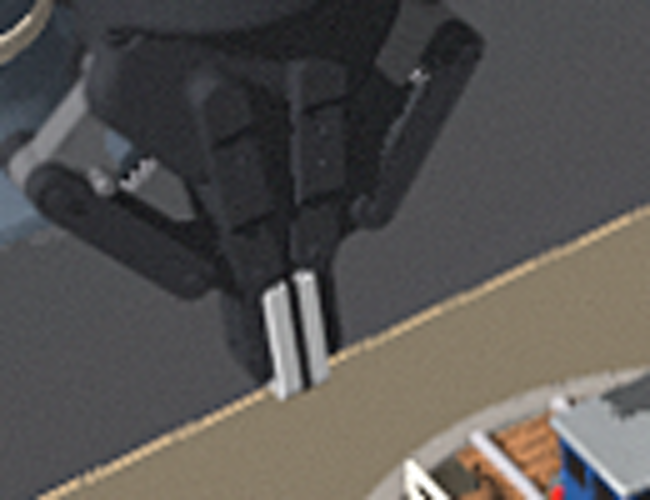

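Run:
```python
from h import *
c=read_camera("scene")
for (u,v),p in(((210,228),(511.4,-183.8)),((285.5,295.3),tuple(env.state()["tcp_pos"][:2]))):
    for z in(235,225,215,205,195) if v<250 else (75,65,55,45): 
        q=at_z(c,u,v,z);print(z,q[:2].round(1),(q[:2]-p).round(1))
im=read_camera("wrist")
print(np.linalg.inv(im["extrinsics"]).round(3).tolist(), R0().round(3).tolist(), env.state()["tcp_pos"])
```

```text
235 [ 526.3 -180.1] [14.9  3.7]
225 [ 515.8 -172.8] [ 4.4 11. ]
215 [ 505.4 -165.5] [-6.  18.3]
205 [ 495.  -158.1] [-16.4  25.7]
195 [ 484.5 -150.8] [-26.9  33. ]
75 [577.  -94.5] [ 7.3 -3.9]
65 [570.1 -87.7] [0.5 2.9]
55 [563.3 -80.9] [-6.4  9.7]
45 [556.4 -74.1] [-13.2  16.5]
[[0.997, -0.069, -0.018, 565.191], [0.071, 0.957, 0.282, -18.657], [-0.002, -0.282, 0.959, 215.487], [0.0, 0.0, 0.0, 1.0]] [[-0.002, 0.997, 0.071], [0.0, 0.071, -0.997], [-1.0, -0.002, -0.0]] [569.72989898 -90.46462766  60.11433359]
```

Run:
```python
from h import *
print(rel([*br(-.2,64,-100),80],-.2-np.pi/2))
```

```text
(array([-19.9, -25.1,  44.6]), 15.5)
```

jog_arm:
  motion: "-10 0 0 0 1; -20 0 0 0 1; -20 -8 15 5 1; -20 -17 30 10 1; -20 -25 45 15 1; -20 -25 45 15 1; -20 -25 45 15 1"

```text
time: 8.03
tcp_pos: [548.9, -137.7, 81.9]
orientation: [0.451, 0.546, 0.45, -0.545]
contact_force: [-0.1, 0.0, 0.7]
finger_gap: -0.0
```

jog_arm:
  motion: "10 0 0 0 1; 20 0 0 0 1; 30 0 0 0 1; 36 0 0 0 1; 36 0 0 0 1; 36 0 0 0 1"

```text
time: 8.53
tcp_pos: [548.3, -136.4, 44.1]
orientation: [-0.45, -0.545, -0.451, 0.545]
contact_force: [0.3, 0.3, -0.4]
finger_gap: 0.1
```

Run:
```python
from h import *
w=read_camera("wrist");c=read_camera("scene");s=env.state();print(s["time"],s["tcp_pos"],s["contact_force"])
im=c["image"][200:330,200:370,::-1];cv2.imwrite("pics/s7z.png",cv2.resize(im,None,fx=4.6,fy=4.6,interpolation=cv2.INTER_CUBIC))
save("pics/wrist7.png",w);p=s["tcp_pos"]
for dz in(0,-11,11): u=proj(c,[*p[:2],p[2]+dz]);print(dz,u,((u[0]-200)*4.6,(u[1]-200)*4.6))
```

```text
8.6333 [ 548.98084024 -136.71824726   45.08131058] [ 1.02943186 -0.36148006  1.18391129]
0 (np.float64(254.96078934856502), np.float64(314.30314485536417)) (np.float64(252.81963100339905), np.float64(525.7944663346751))
-11 (np.float64(255.43837577534566), np.float64(318.90743202315446)) (np.float64(255.01652856659004), np.float64(546.9741873065104))
11 (np.float64(254.47615608831117), np.float64(309.6162620068227)) (np.float64(250.59031800623137), np.float64(504.23480523138437))
```

View pics/s7z.png

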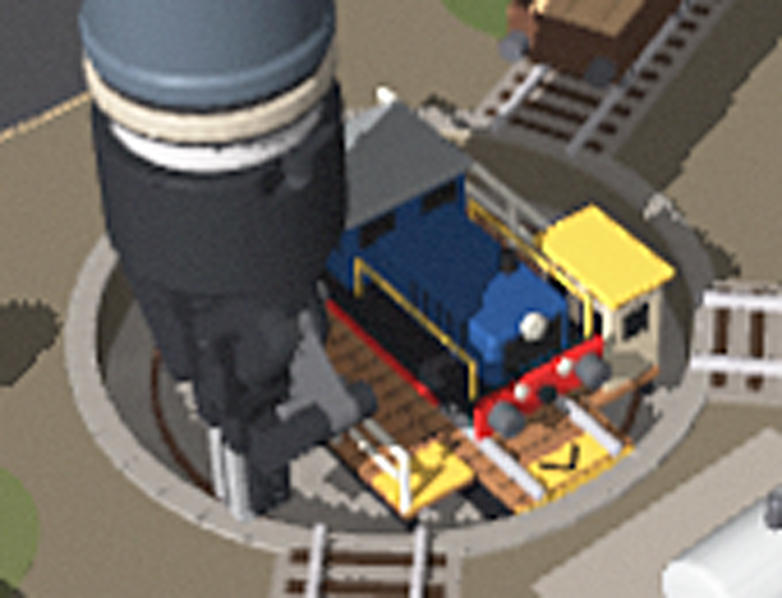

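View pics/wrist7.png

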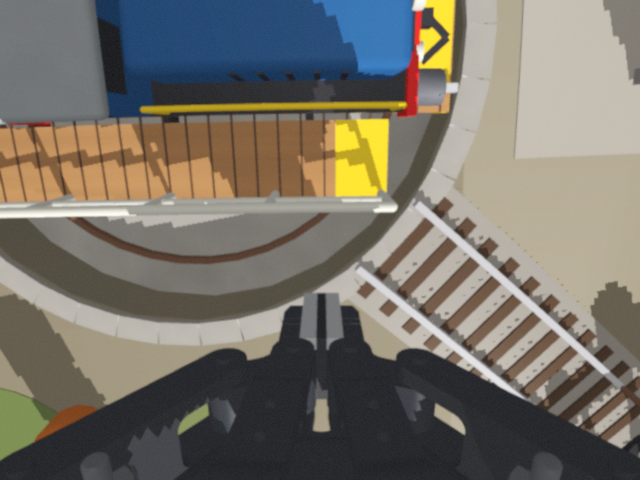

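jog_arm:
  motion: "0 0 -6 0 1; 0 0 -12 0 1; 0 0 -18 0 1; 0 0 -23 0 1; 0 0 -28 0 1; 0 0 -32 0 1; 0 0 -35 0 1; 0 0 -38 0 1; 0 0 -38 0 1"

```text
time: 9.38
tcp_pos: [557.0, -102.2, 45.3]
orientation: [-0.451, -0.546, -0.448, 0.546]
contact_force: [2.3, -4.1, 0.0]
finger_gap: -0.1
```

Run:
```python
from h import *
w=read_camera("wrist");c=read_camera("scene");s=env.state();print(s["time"],s["tcp_pos"],s["contact_force"])
im=c["image"][200:330,200:370,::-1];cv2.imwrite("pics/s8z.png",cv2.resize(im,None,fx=4.6,fy=4.6,interpolation=cv2.INTER_CUBIC))
save("pics/wrist8.png",w)
```

```text
9.4833 [ 556.94530707 -102.22911132   45.27430928] [ 2.00432383 -4.71809161 -1.50679123]
```

View pics/s8z.png

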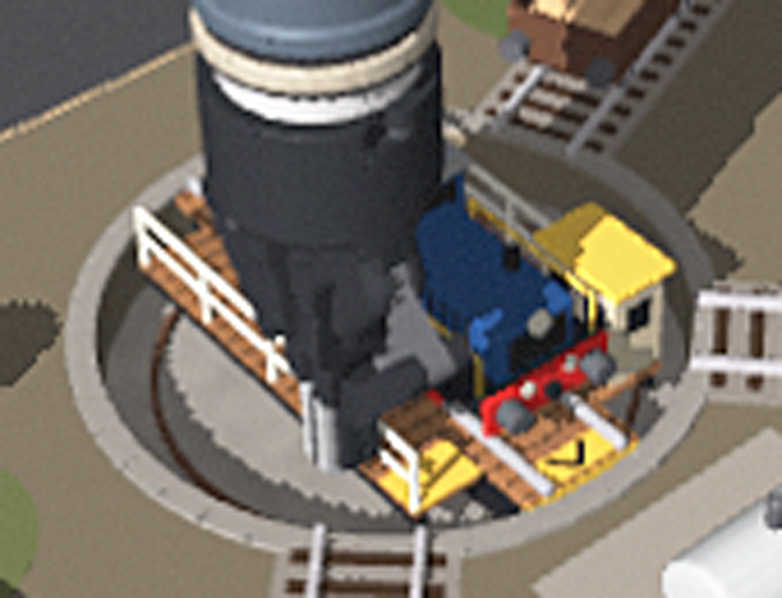

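View pics/wrist8.png

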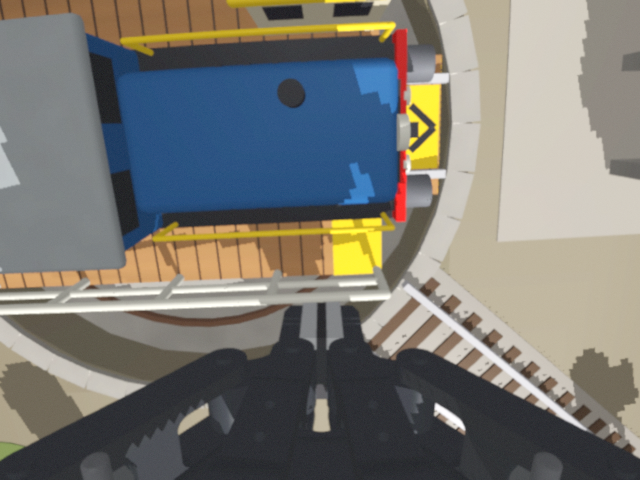

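Run:
```python
from h import *
w=read_camera("wrist");s=env.state();p=s["tcp_pos"]
a=at_z(w,20,299,69);b=at_z(w,370,282,69);h=np.arctan2(*(b-a)[1::-1]);R=R0();zh=np.arctan2(R[1,2],R[0,2])
print("rail h",h,"tool h",zh+np.pi/2)
d=p[:2]-AX;x=d@[np.cos(h),np.sin(h)];y=d@[-np.sin(h),np.cos(h)];print("tcp in bridge",x,y)
for g in np.arange(h,.63,.04): print(round(g,3),*rel([*br(g,x,y),45],g-np.pi/2))
```

```text
rail h -0.136561700178088 tool h -0.19253729146284226
tcp in bridge 61.83699824675979 -68.47018925712521
-0.137 [ 0.3 -0.  -0. ] -3.2
-0.097 [ 0.3  2.5 -2.7] -5.5
-0.057 [ 0.3  5.  -5.4] -7.8
-0.017 [ 0.3  7.3 -8.3] -10.1
0.023 [  0.3   9.5 -11.3] -12.4
0.063 [  0.3  11.6 -14.3] -14.7
0.103 [  0.3  13.5 -17.4] -17.0
0.143 [  0.3  15.4 -20.6] -19.2
0.183 [  0.3  17.1 -23.9] -21.5
0.223 [  0.3  18.7 -27.3] -23.8
0.263 [  0.3  20.1 -30.7] -26.1
0.303 [  0.3  21.4 -34.1] -28.4
0.343 [  0.2  22.6 -37.6] -30.7
0.383 [  0.2  23.6 -41.2] -33.0
0.423 [  0.2  24.5 -44.7] -35.3
0.463 [  0.2  25.2 -48.4] -37.6
0.503 [  0.2  25.8 -52. ] -39.9
0.543 [  0.2  26.2 -55.7] -42.2
0.583 [  0.2  26.5 -59.3] -44.5
0.623 [  0.2  26.7 -63. ] -46.8
```

jog_arm:
  motion: "0 2.5 -3 -5 1; 0 5 -5.5 -8 1; 0 7.5 -8.5 -10 1; 0 9.5 -11.5 -12 1; 0 11.5 -14.5 -15 1; 0 13.5 -17.5 -17 1; 0 15.5 -20.5 -19 1; 0 17 -24 -21.5 1; 0 18.5 -27.5 -24 1; 0 20 -30.5 -26 1; 0 21.5 -34 -28.5 1; 0 21.5 -34 -28.5 1"

```text
time: 10.53
tcp_pos: [586.2, -72.4, 45.5]
orientation: [0.572, 0.418, 0.569, -0.417]
contact_force: [4.3, -4.6, -1.9]
finger_gap: 0.2
```

Run:
```python
from h import *
w=read_camera("wrist");s=env.state();print(s["time"],s["tcp_pos"],s["contact_force"])
save("pics/wrist9.png",w)
```

```text
10.5833 [586.00233619 -72.53415244  45.46781323] [ 4.80424346 -3.53846505 -1.76513754]
```

View pics/wrist9.png

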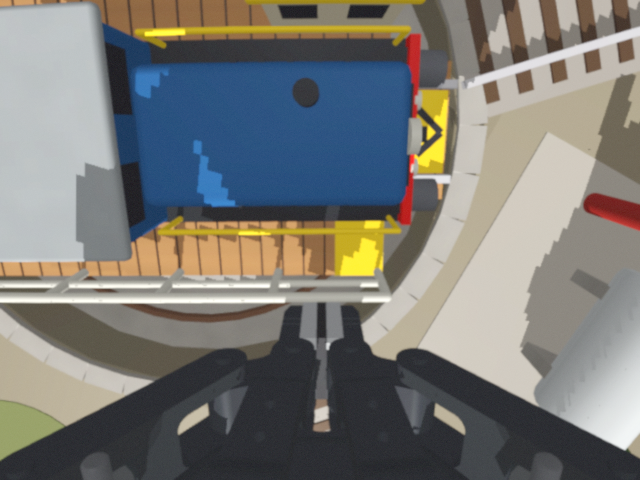

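Run:
```python
from h import *
w=read_camera("wrist");p=env.state()["tcp_pos"]
f=lambda a,b,z:np.arctan2(*(at_z(w,*b,z)-at_z(w,*a,z))[1::-1])
h=f((20,297),(385,296),69);t=f((470,85),(635,35),47.5)
R=R0();print("h",h,f((20,284),(380,278),69),"track",t,"tool",np.arctan2(R[1,2],R[0,2])+np.pi/2)
d=p[:2]-AX;x=d@[np.cos(h),np.sin(h)];y=d@[-np.sin(h),np.cos(h)];print("tcp in bridge",x,y)
for g in np.arange(.30,.66,.04): print(round(g,3),*rel([*br(g,62,-68.5),45],g-np.pi/2))
```

```text
h 0.3119447745537629 0.32549600920970845 track 0.6106500729798212 tool 0.3050589967815023
tcp in bridge 62.764766194429264 -69.13819648996159
0.3 [ 0.5 -1.6  0.1] 0.3
0.34 [ 0.5  1.1 -2.4] -2.0
0.38 [ 0.5  3.7 -5. ] -4.3
0.42 [ 0.5  6.2 -7.8] -6.6
0.46 [  0.5   8.6 -10.6] -8.9
0.5 [  0.5  10.9 -13.5] -11.2
0.54 [  0.5  13.  -16.5] -13.5
0.58 [  0.5  15.  -19.6] -15.8
0.62 [  0.5  16.9 -22.8] -18.0
```

jog_arm:
  motion: "0 2.5 -2.5 -2 1; 0 4.5 -5 -4 1; 0 6.5 -8 -6.5 1; 0 9 -11 -9 1; 0 11 -13.5 -11 1; 0 12 -15 -12.5 1; 0 13 -16.5 -13.5 1; 0 13 -16.5 -13.5 1"

```text
time: 11.3
tcp_pos: [594.7, -52.7, 45.8]
orientation: [0.618, 0.349, 0.613, -0.347]
contact_force: [6.4, -4.2, -2.2]
finger_gap: 0.0
```

Run:
```python
from h import *
w=read_camera("wrist");s=env.state();print(s["time"],s["tcp_pos"],s["contact_force"])
save("pics/wrist10.png",w)
```

```text
11.35 [594.62693182 -52.81133277  45.80369735] [ 7.72653713 -3.89894964 -1.85822745]
```

View pics/wrist10.png

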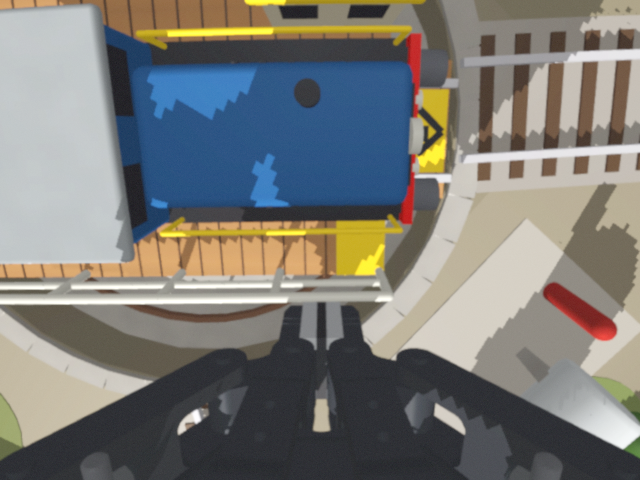

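```bash
cat >> h.py <<'E'
def rows(gs,x=62,y=-68.5):
    for g in gs: print(round(g,3),*rel([*br(g,x,y),45],g-np.pi/2))
E
python3 - <<'E'
from h import *
w=read_camera("wrist")
P=lambda *a:at_z(w,*a,47.5)[:2]
t1,t2=P(468,62),P(635,55);u1,u2=P(466,158),P(635,150)
b1,b2=P(457,84),P(450,179)
ang=lambda v:np.arctan2(v[1],v[0])
print("track",ang(t2-t1),ang(u2-u1))
n=np.array([-np.sin(.611),np.cos(.611)])
print("lat offs track L,R",(t1-AX)@n,(u1-AX)@n,"bridge L,R",(b1-AX)@n,(b2-AX)@n)
m=(t1+u1)/2;mb=(b1+b2)/2;print("angles of joint from axis",ang(m-AX),ang(mb-AX))
im=w["image"][30:220,380:640,::-1];cv2.imwrite("pics/w10z.png",cv2.resize(im,None,fx=3,fy=3,interpolation=cv2.INTER_CUBIC))
rows(np.arange(.54,.66,.02))
E
```

```text
track 0.6088413813053056 0.5998237070226597
lat offs track L,R 17.54223687999876 -17.03067978219873 bridge L,R 10.158893371331029 -24.743136974786093
angles of joint from axis 0.6131623991751203 0.5467086871586293
0.54 [ 0.8 -1.1 -0.6] 0.0
0.56 [ 0.8  0.2 -1.8] -1.1
0.58 [ 0.8  1.6 -3.1] -2.3
0.6 [ 0.8  2.9 -4.4] -3.4
0.62 [ 0.8  4.2 -5.7] -4.6
0.64 [ 0.8  5.4 -7.1] -5.7
```

View pics/w10z.png

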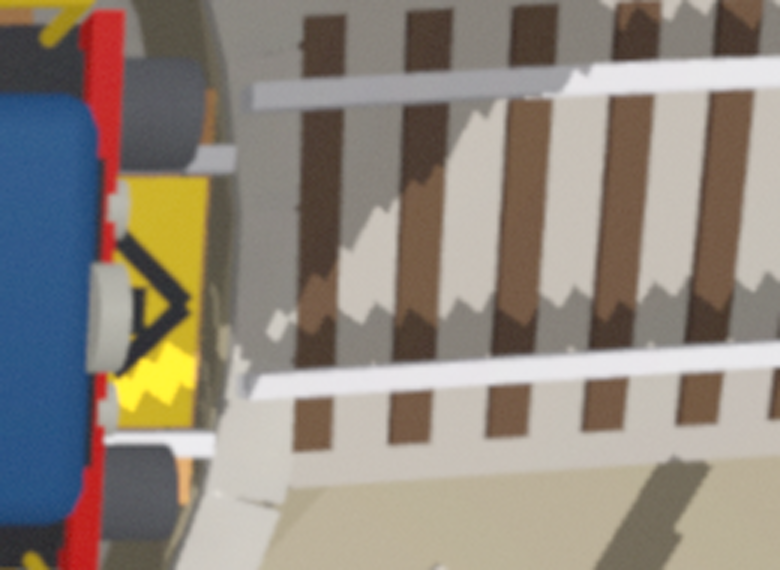

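jog_arm:
  motion: "0 1.5 -1.5 -1 1; 0 3 -3 -2.5 1; 0 4 -4.2 -3.8 1; 0 4 -4.2 -3.8 1; 0 4 -4.2 -3.8 1"

```text
time: 11.82
tcp_pos: [596.1, -46.9, 45.9]
orientation: [0.629, 0.329, 0.624, -0.327]
contact_force: [6.8, -3.4, -2.2]
finger_gap: -0.0
```

Run:
```python
from h import *
w=read_camera("wrist");s=env.state();print(s["time"],s["tcp_pos"],s["contact_force"])
im=w["image"][30:220,380:640,::-1];cv2.imwrite("pics/w11z.png",cv2.resize(im,None,fx=3,fy=3,interpolation=cv2.INTER_CUBIC))
```

```text
11.8667 [596.03887613 -46.91598575  45.93373771] [ 7.56085594 -4.25479349 -3.24606388]
```

View pics/w11z.png

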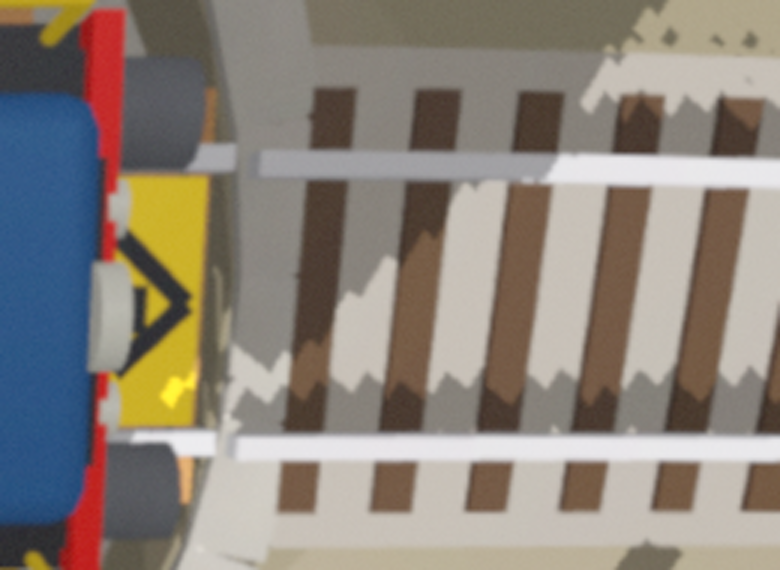

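Rails are aligned at the joint within about 0.6 mm (bridge rail at zoom (220,157), track rail at (250,163)). Now I'll back off and go up.

jog_arm:
  motion: "0 0 8 0 1; 0 0 20 0 1; 0 0 35 0 1; -30 0 40 0 1; -65 0 40 0 1; -100 0 40 0 1; -140 0 40 0 1; -150 0 40 0 1"

```text
time: 12.53
tcp_pos: [618.6, -78.5, 201.6]
orientation: [0.63, 0.329, 0.623, -0.326]
contact_force: [1.3, 0.9, 0.9]
finger_gap: 0.6
```

Run:
```python
from h import *
s=env.state();print(s["time"],s["tcp_pos"],s["joint_pos"].round(2),s["contact_force"])
print(rel([*br(.612,-72,0),195],.612-np.pi))
save("pics/wrist12.png",read_camera("wrist"))
```

```text
12.5333 [618.59751674 -78.46197197 201.59557823] [ 0.55  0.48 -0.68  1.66  0.33  1.11  0.38] [1.30569894 0.89501459 0.85040412]
(array([   4.9, -135.4, -107.6]), 89.7)
```

View pics/wrist12.png

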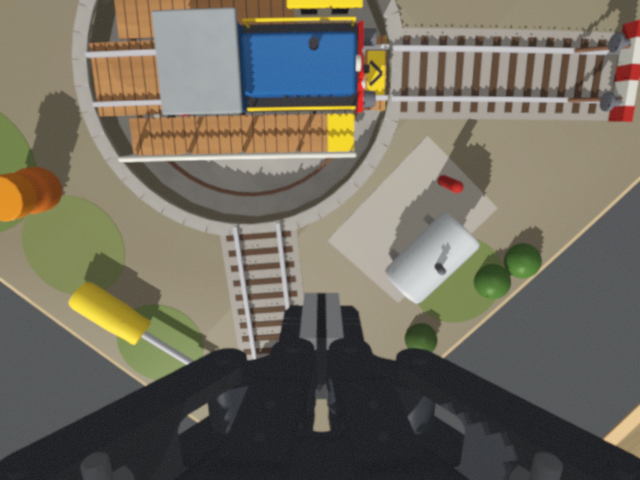

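Run:
```python
from h import *
w=read_camera("wrist")
def b(u,v,z,h=.612):
    d=at_z(w,u,v,z)[:2]-AX;return (d@[np.cos(h),np.sin(h)]).round(1),(d@[-np.sin(h),np.cos(h)]).round(1)
print("roof rear",b(153,12,112.5),b(159,114,112.5),"roof front",b(240,112,112.5))
print("front buffers",b(386,24,71),b(373,101,71))
print("bridge rails",b(88,54,47.5),b(93,104,47.5),b(386,48,47.5),b(386,98,47.5))
print("track rails",b(398,48,47.5),b(396,99,47.5),b(595,49,47.5),b(590,100,47.5))
```

```text
roof rear (np.float64(-29.8), np.float64(26.4)) (np.float64(-32.1), np.float64(-28.8)) roof front (np.float64(16.3), np.float64(-28.4))
front buffers (np.float64(107.3), np.float64(28.1)) (np.float64(100.1), np.float64(-20.5))
bridge rails (np.float64(-105.7), np.float64(16.3)) (np.float64(-107.0), np.float64(-18.8)) (np.float64(111.6), np.float64(17.4)) (np.float64(112.8), np.float64(-17.1))
track rails (np.float64(120.3), np.float64(17.4)) (np.float64(120.3), np.float64(-17.8)) (np.float64(267.8), np.float64(19.7)) (np.float64(269.8), np.float64(-16.6))
```

jog_arm:
  motion: "0 -10 -9 7 1; 0 -21 -17 14 1; 0 -32 -25 21 1; 0 -43 -34 28 1; 0 -54 -43 35 1; 0 -65 -52 42 1; 0 -76 -61 49 1; 0 -87 -70 56 1; 0 -98 -79 63 1; 0 -110 -88 70 1; 0 -122 -98 77 1; 0 -135 -107 84 1"

```text
time: 13.63
tcp_pos: [441.2, -67.6, 193.3]
orientation: [-0.244, -0.662, -0.245, 0.665]
contact_force: [-0.5, -0.1, 0.4]
finger_gap: 0.2
```

jog_arm:
  motion: "0 0 0 4 1; 0 0 0 6 1; 0 0 0 6 1"

```text
time: 13.88
tcp_pos: [441.8, -67.9, 193.6]
orientation: [-0.211, -0.674, -0.212, 0.676]
contact_force: [-0.7, 0.1, 0.6]
finger_gap: 0.2
```

Run:
```python
from h import *
s=env.state();print(s["time"],s["tcp_pos"],s["joint_pos"].round(2),s["contact_force"])
print(rel([*br(.612,-72,0),83],.612-np.pi))
save("pics/wrist13.png",read_camera("wrist"));save("pics/top13.png",read_camera("top"))
```

```text
13.8833 [441.7685511  -67.8716902  193.59740002] [ 0.46  0.15 -0.44  2.06  0.08  0.95 -0.99] [-0.74102457  0.06641066  0.64996065]
(array([110.6,   2.3,  -4.1]), -0.3)
```

View pics/wrist13.png

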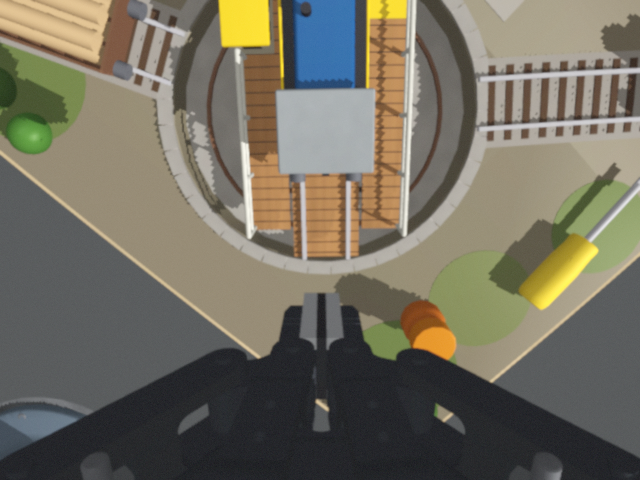

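jog_arm:
  motion: "30 1 -2 0 1; 65 2 -4 0 1; 95 2 -4 0 1; 108 2 -4 0 1; 110 2 -4 0 1; 110 2 -4 0 1; 110 2 -4 0 1"

```text
time: 14.57
tcp_pos: [448.2, -66.6, 85.5]
orientation: [0.212, 0.675, 0.212, -0.674]
contact_force: [0.2, 0.3, 0.1]
finger_gap: -0.2
```

Run:
```python
from h import *
w=read_camera("wrist");c=read_camera("scene");s=env.state();print(s["time"],s["tcp_pos"],s["contact_force"])
im=c["image"][180:330,180:370,::-1];cv2.imwrite("pics/s14z.png",cv2.resize(im,None,fx=4,fy=4,interpolation=cv2.INTER_CUBIC))
save("pics/wrist14.png",w)
p=s["tcp_pos"]-np.r_[AX,0];c_,s_=np.cos(.612),np.sin(.612);print("bridge frame",p[0]*c_+p[1]*s_,-p[0]*s_+p[1]*c_)
```

```text
14.6667 [448.53833641 -66.70762669  86.16155659] [0.35027619 0.66422666 0.60163721]
bridge frame -69.60066790444765 -0.8816762309004815
```

View pics/s14z.png

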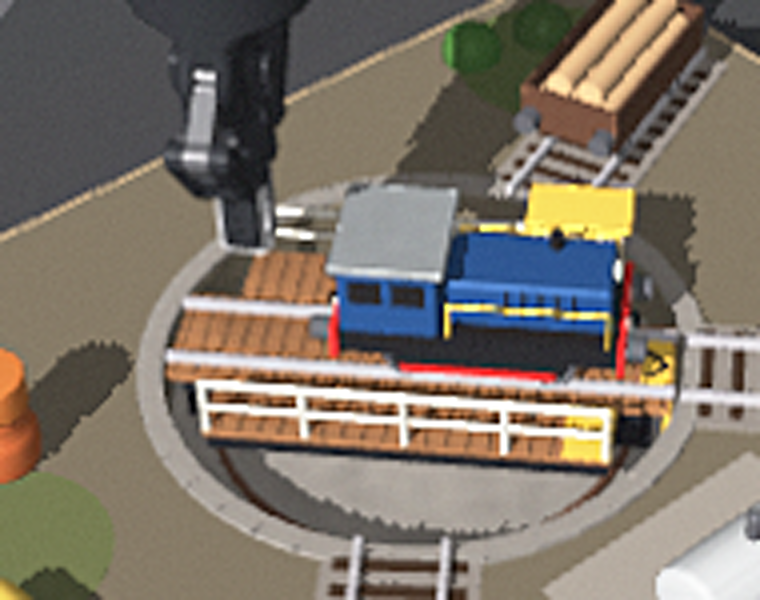

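View pics/wrist14.png

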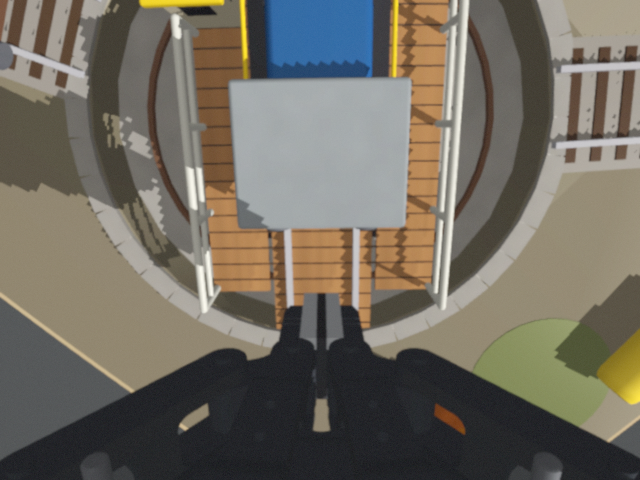

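Run:
```python
from h import *
c=read_camera("scene");p=env.state()["tcp_pos"]
for z in(47.5,75,86,100,110,120): u=proj(c,[*p[:2],z]);print(z,((u[0]-180)*4,(u[1]-180)*4))
# model check: bridge rear rail ends
for P in((-108,16,47.5),(-108,-16,47.5),(-32,0,112.5),(-84,-57,69)): u=proj(c,[*br(.612,*P[:2]),P[2]]);print(P,((u[0]-180)*4,(u[1]-180)*4))
for z in(75,90,100,110):
    q=at_z(c,180+245/4,180+247/4,z)[:2]-AX;print(z,q@[np.cos(.612),np.sin(.612)],q@[-np.sin(.612),np.cos(.612)])
```

```text
47.5 (np.float64(254.26625386952276), np.float64(329.74544152768703))
75 (np.float64(249.0843337531428), np.float64(282.5173485150211))
86 (np.float64(246.96611089462158), np.float64(263.1023501347038))
100 (np.float64(244.23188716274944), np.float64(237.945813901022))
110 (np.float64(242.25227346934548), np.float64(219.66424365452963))
120 (np.float64(240.25023213820623), np.float64(201.11686881169294))
(-108, 16, 47.5) (np.float64(177.59130538366912), np.float64(297.581939792031))
(-108, -16, 47.5) (np.float64(160.5494979738828), np.float64(346.3529511078134))
(-32, 0, 112.5) (np.float64(331.0600511440837), np.float64(220.30271724033673))
(-84, -57, 69) (np.float64(188.09880953031825), np.float64(380.22669582109484))
75 -76.35311299649995 22.03577753671759
90 -71.42264721258888 4.847430170847944
100 -68.13567002331482 -6.611468073065169
110 -64.84869283404076 -18.070366316978287
```

jog_arm:
  motion: "3 0 -5 0 1; 3 0 -10 0 1; 3 0 -15 0 1; 3 0 -19 0 1; 3 0 -22 0 1; 3 0 -25 0 1; 3 0 -28 0 1; 3 0 -31 0 1; 3 0 -34 0 1; 3 0 -37 0 1; 3 0 -40 0 1"

```text
time: 15.63
tcp_pos: [480.1, -43.6, 81.9]
orientation: [-0.212, -0.674, -0.212, 0.675]
contact_force: [-1.2, 0.5, 0.4]
finger_gap: 0.2
```

```bash
cat >> h.py <<'E'
def stat():
    s=env.state();p=s["tcp_pos"]-np.r_[AX,0];c_,s_=np.cos(.612),np.sin(.612)
    f=s["contact_force"];print(s["time"],"x,y,z in track",(p[0]*c_+p[1]*s_).round(1),(-p[0]*s_+p[1]*c_).round(1),p[2].round(1),"F fwd/lat/z",(f[0]*c_+f[1]*s_).round(1),(-f[0]*s_+f[1]*c_).round(1),f[2].round(1))
E
python3 - <<'E'
from h import *
stat()
w=read_camera("wrist");c=read_camera("scene")
im=c["image"][180:330,180:370,::-1];cv2.imwrite("pics/s15z.png",cv2.resize(im,None,fx=4,fy=4,interpolation=cv2.INTER_CUBIC))
save("pics/wrist15.png",w)
E
```

```text
15.6333 x,y,z in track -30.5 -0.1 81.9 F fwd/lat/z -0.7 1.1 0.4
```

View pics/s15z.png

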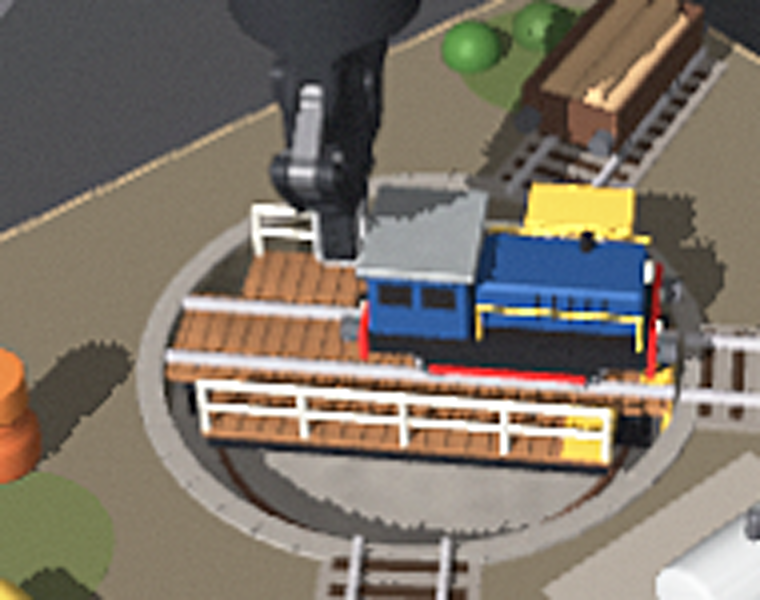

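View pics/wrist15.png

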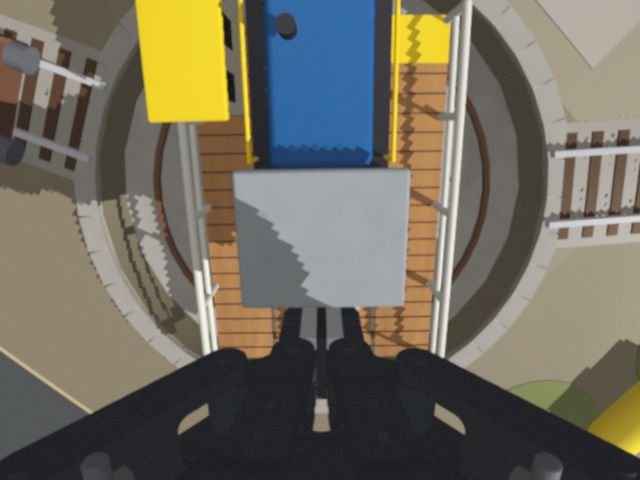

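jog_arm:
  motion: "0 0 -4 0 1; 0 0 -8 0 1; 0 0 -12 0 1; 0 0 -16 0 1; 0 0 -20 0 1; 0 0 -24 0 1; 0 0 -28 0 1; 0 0.5 -32 0 1; 0 0.5 -36 0 1; 0 1 -40 0 1; 0 1 -44 0 1; 0 1 -48 0 1"

```text
time: 16.73
tcp_pos: [520.4, -16.9, 81.9]
orientation: [-0.212, -0.675, -0.212, 0.675]
contact_force: [-1.7, 0.3, 0.1]
finger_gap: 0.2
```

Run:
```python
from h import *
stat()
w=read_camera("wrist");c=read_camera("scene")
im=c["image"][180:330,220:470,::-1];cv2.imwrite("pics/s16z.png",cv2.resize(im,None,fx=3.2,fy=3.2,interpolation=cv2.INTER_CUBIC))
save("pics/wrist16.png",w)
```

```text
16.7333 x,y,z in track 17.8 -1.5 81.9 F fwd/lat/z -1.2 1.2 0.1
```

View pics/s16z.png

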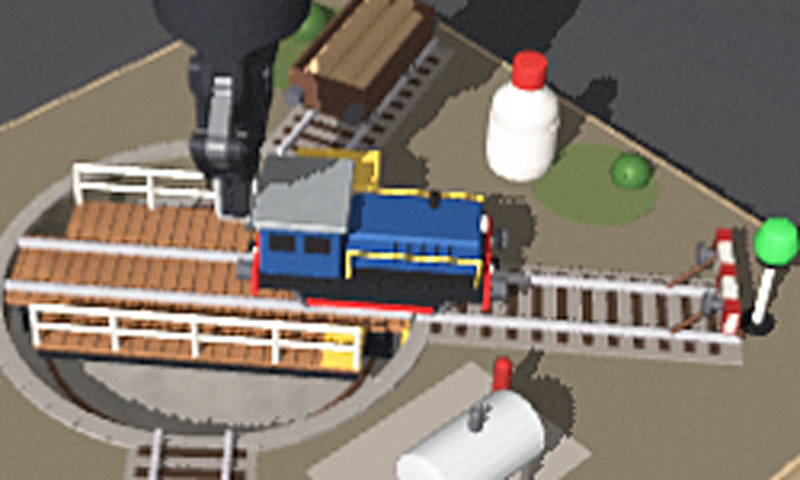

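jog_arm:
  motion: "0 0 -4 0 1; 0 0 -8 0 1; 0 0 -12 0 1; 0 0 -16 0 1; 0 0 -20 0 1; 0 0 -24 0 1; 0 0 -28 0 1; 0 0 -32 0 1; 0 0 -36 0 1; 0 0 -40 0 1; 0 0 -44 0 1; 0 0 -48 0 1"

```text
time: 17.83
tcp_pos: [559.8, 10.7, 82.0]
orientation: [-0.212, -0.675, -0.212, 0.675]
contact_force: [-1.4, 0.6, 1.6]
finger_gap: 0.1
```

Run:
```python
from h import *
stat()
w=read_camera("wrist");c=read_camera("scene")
im=c["image"][180:330,220:470,::-1];cv2.imwrite("pics/s17z.png",cv2.resize(im,None,fx=3.2,fy=3.2,interpolation=cv2.INTER_CUBIC))
save("pics/wrist17.png",w)
```

```text
17.8333 x,y,z in track 65.9 -1.5 82.0 F fwd/lat/z -0.8 1.3 1.6
```

View pics/s17z.png

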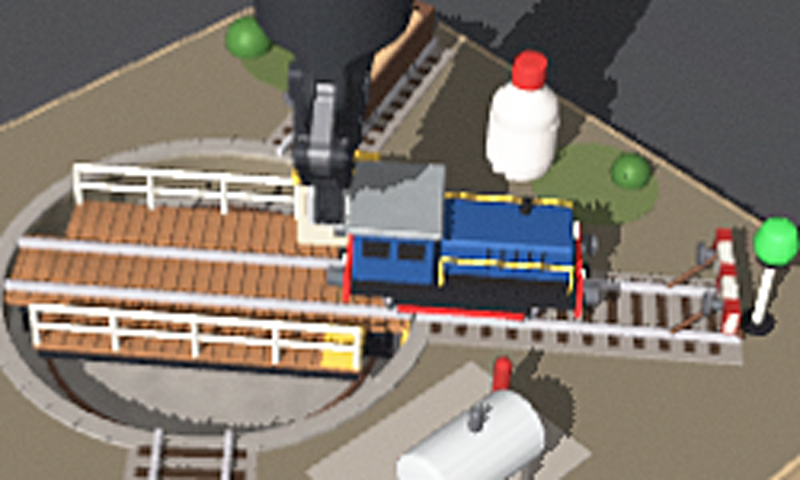

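View pics/wrist17.png

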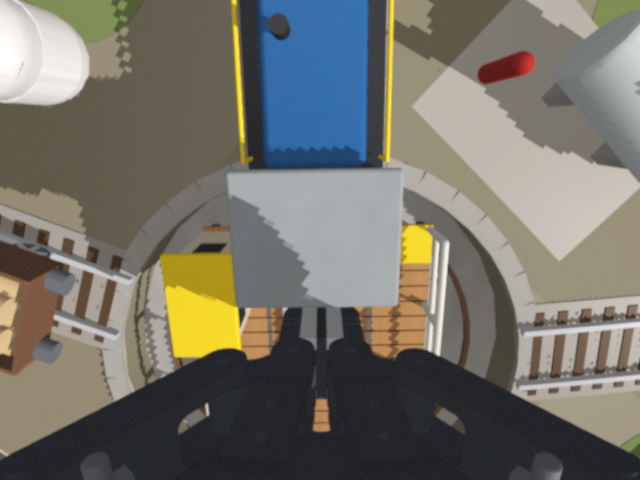

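jog_arm:
  motion: "0 0 -4 0 1; 0 0 -8 0 1; 0 0 -12 0 1; 0 0 -16 0 1; 0 0 -20 0 1; 0 0 -24 0 1; 0 0 -28 0 1; 0 0 -32 0 1; 0 0 -36 0 1; 0 0 -39 0 1; 0 0 -42 0 1; 0 0 -44 0 1"

```text
time: 18.93
tcp_pos: [596.0, 36.0, 82.0]
orientation: [0.212, 0.675, 0.212, -0.674]
contact_force: [-1.3, -1.0, -0.3]
finger_gap: -0.4
```

jog_arm:
  motion: "0 0 -2 0 1; 0 0 -4 0 1; 0 0 -5 0 1; 0 0 -6 0 1"

```text
time: 19.27
tcp_pos: [600.6, 39.1, 82.0]
orientation: [-0.212, -0.675, -0.212, 0.675]
contact_force: [-1.3, 0.5, 0.4]
finger_gap: -0.4
```

Run:
```python
from h import *
stat()
w=read_camera("wrist");c=read_camera("scene")
im=c["image"][210:320,300:490,::-1];cv2.imwrite("pics/s18z.png",cv2.resize(im,None,fx=4.2,fy=4.2,interpolation=cv2.INTER_CUBIC))
save("pics/wrist18.png",w)
```

```text
19.2667 x,y,z in track 115.6 -1.7 82.0 F fwd/lat/z -0.8 1.1 0.4
```

View pics/s18z.png

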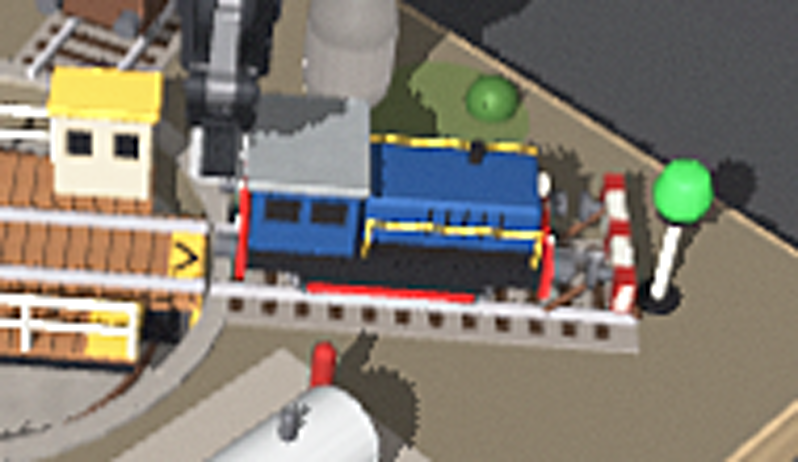

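View pics/wrist18.png

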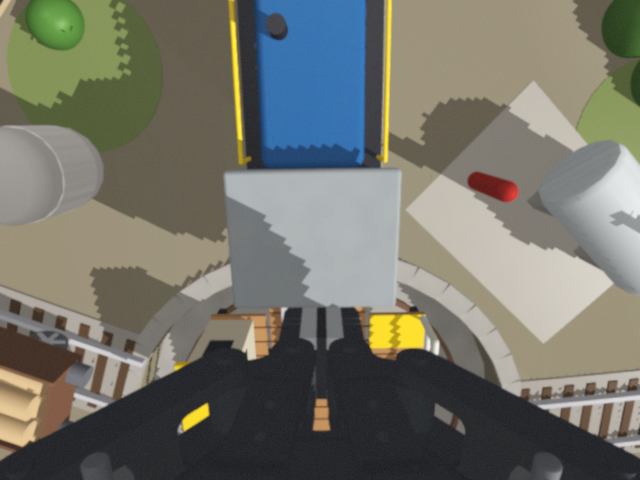

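Almost at the stop: the buffers are about to meet at zoom (580,265). I'll push on in 1 mm rows while I watch the force.

jog_arm:
  motion: "0 0 -1 0 1; 0 0 -2 0 1; 0 0 -3 0 1; 0 0 -4 0 1"

```text
time: 19.7
tcp_pos: [603.9, 41.2, 82.1]
orientation: [0.212, 0.675, 0.212, -0.675]
contact_force: [-0.3, -0.2, -0.9]
finger_gap: 0.1
```

jog_arm:
  motion: "0 0 -1 0 1; 0 0 -2 0 1; 0 0 -3 0 1; 0 0 -3 0 1"

```text
time: 20.03
tcp_pos: [606.5, 43.2, 82.1]
orientation: [0.212, 0.675, 0.212, -0.674]
contact_force: [-1.7, -0.1, 1.2]
finger_gap: 0.3
```

Run:
```python
from h import *
stat()
c=read_camera("scene")
im=c["image"][210:320,300:490,::-1];cv2.imwrite("pics/s19z.png",cv2.resize(im,None,fx=4.2,fy=4.2,interpolation=cv2.INTER_CUBIC))
```

```text
20.0333 x,y,z in track 122.8 -1.7 82.1 F fwd/lat/z -1.4 0.9 1.2
```

View pics/s19z.png

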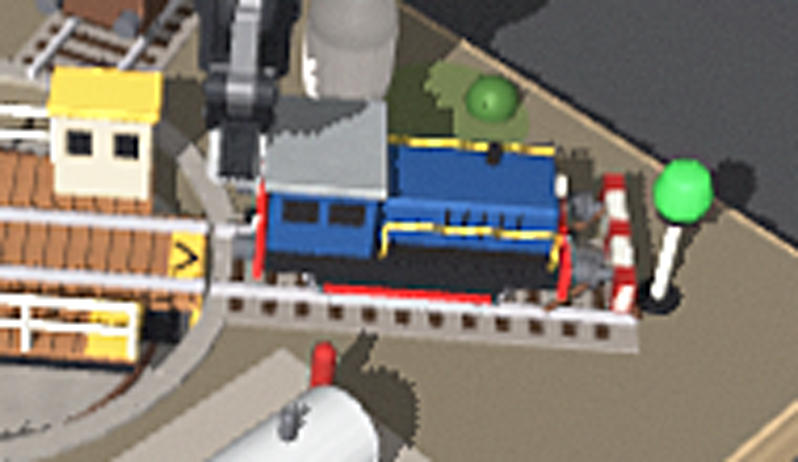

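jog_arm:
  motion: "0 0 -1 0 1; 0 0 -2 0 1; 0 0 -2 0 1; 0 0 -2 0 1"

```text
time: 20.42
tcp_pos: [607.9, 44.1, 82.0]
orientation: [-0.212, -0.675, -0.212, 0.675]
contact_force: [-1.7, -1.0, 1.3]
finger_gap: 0.3
```

jog_arm:
  motion: "0 0 -1 0 1; 0 0 -2 0 1; 0 0 -2 0 1; 0 0 -2 0 1"

```text
time: 20.75
tcp_pos: [609.5, 45.2, 82.0]
orientation: [-0.212, -0.675, -0.212, 0.675]
contact_force: [-2.7, -2.0, 0.8]
finger_gap: 0.1
```

Run:
```python
from h import *
stat()
```

```text
20.75 x,y,z in track 126.4 -1.7 82.0 F fwd/lat/z -3.4 -0.1 0.8
```

jog_arm:
  motion: "0 0 1 0 1; 0 0 2 0 1; 0 0 4 0 1; 0 0 8 0 1; 0 0 16 0 1; 0 0 24 0 1; -30 0 28 0 1; -70 0 28 0 1; -110 0 28 0 1; -130 0 28 0 1; -130 0 28 0 1"

```text
time: 21.67
tcp_pos: [589.3, 29.4, 218.0]
orientation: [0.213, 0.678, 0.211, -0.671]
contact_force: [-0.1, 0.3, 0.5]
finger_gap: 0.2
```

Run:
```python
from h import *
stat()
c=read_camera("scene");w=read_camera("wrist")
im=c["image"][210:320,300:490,::-1];cv2.imwrite("pics/s20z.png",cv2.resize(im,None,fx=4.2,fy=4.2,interpolation=cv2.INTER_CUBIC))
save("pics/wrist20.png",w)
```

```text
21.6667 x,y,z in track 100.8 -3.1 218.0 F fwd/lat/z 0.1 0.3 0.5
```

View pics/s20z.png

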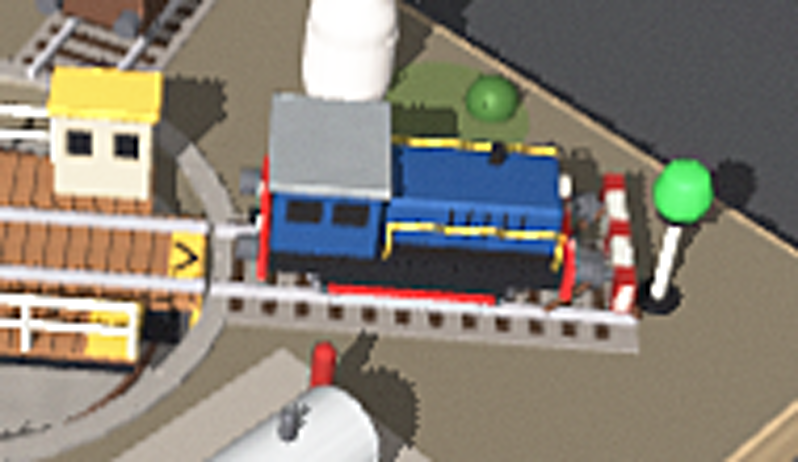

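View pics/wrist20.png

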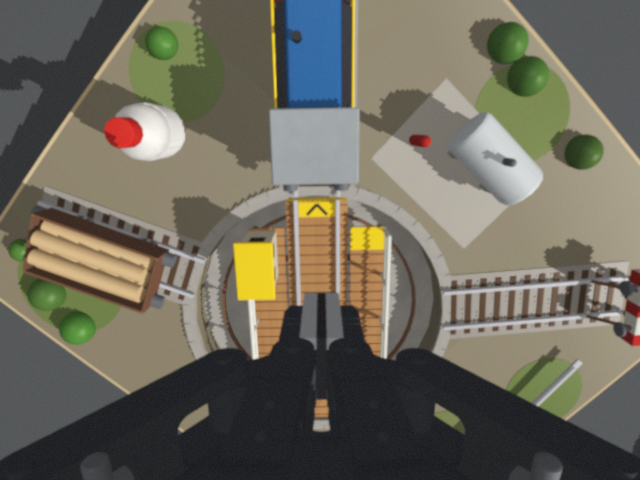

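Run:
```python
from h import *
w=read_camera("wrist");t=read_camera("top");c=read_camera("scene")
cv2.imwrite("pics/w21z.png",cv2.resize(w["image"][160:300,220:410,::-1],None,fx=4,fy=4,interpolation=cv2.INTER_CUBIC))
cv2.imwrite("pics/t21z.png",cv2.resize(t["image"][120:320,190:450,::-1],None,fx=3,fy=3,interpolation=cv2.INTER_CUBIC))
for y in(19.5,-19.5): u=proj(c,[*br(.612,262,y),71]);print("stop face in s20z",(u[0]-300)*4.2,(u[1]-210)*4.2)
```

```text
stop face in s20z 569.6785782789128 206.23023852318246
stop face in s20z 575.7630198500383 271.96856684075516
```

View pics/w21z.png

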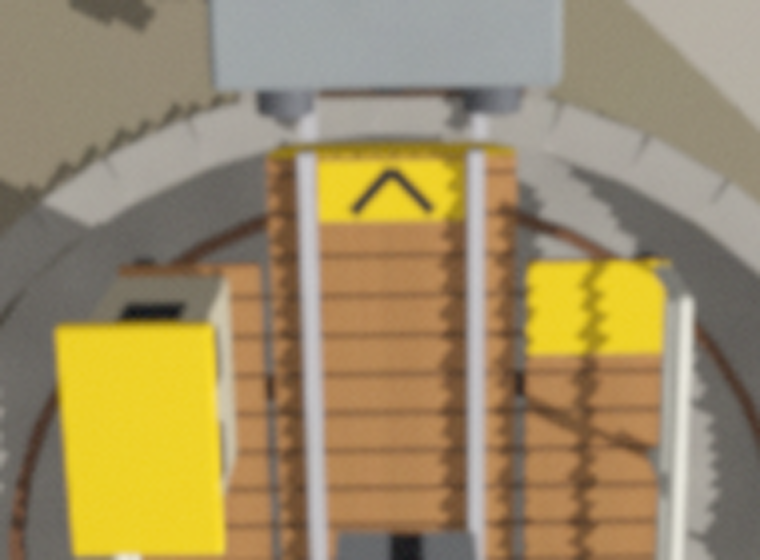

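View pics/t21z.png

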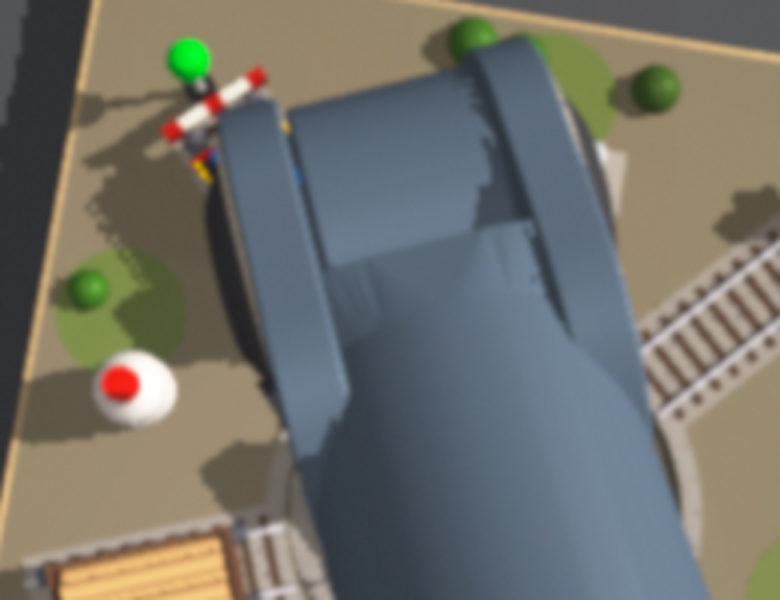

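jog_arm:
  motion: "0 30 0 0 1; 0 65 0 0 1; 0 100 0 0 1; 0 140 10 0 1; 0 180 20 0 1; 0 220 30 0 1; 0 250 40 0 1; 0 250 40 0 1"

```text
time: 22.58
tcp_pos: [695.9, -209.6, 208.5]
orientation: [-0.209, -0.674, -0.207, 0.678]
contact_force: [-0.7, -1.0, 0.5]
finger_gap: -0.3
```

Run:
```python
from h import *
t=read_camera("top");c=read_camera("scene");stat()
cv2.imwrite("pics/t22z.png",cv2.resize(t["image"][120:320,220:420,::-1],None,fx=3,fy=3,interpolation=cv2.INTER_CUBIC))
cv2.imwrite("pics/t22b.png",cv2.resize(t["image"][120:210,235:325,::-1],None,fx=6.5,fy=6.5,interpolation=cv2.INTER_CUBIC))
for n in("wagon","glue_bottle","paint_jar","screwdriver"): print(n,[np.round(d["box"]).tolist() for d in spotter.find_in("top",n)[:1]],[np.round(d["box"]).tolist() for d in spotter.find_in("scene",n)[:1]])
```

```text
22.6833 x,y,z in track 55.6 -252.7 209.2 F fwd/lat/z 0.6 0.8 -0.4
wagon [[203.0, 292.0, 76.0, 49.0]] [[329.0, 179.0, 29.0, 39.0]]
glue_bottle [[223.0, 239.0, 22.0, 23.0]] [[371.0, 196.0, 22.0, 34.0]]
paint_jar [[435.0, 334.0, 28.0, 25.0]] [[165.0, 268.0, 23.0, 33.0]]
screwdriver [[474.0, 231.0, 18.0, 78.0]] [[171.0, 324.0, 64.0, 57.0]]
```

View pics/t22z.png

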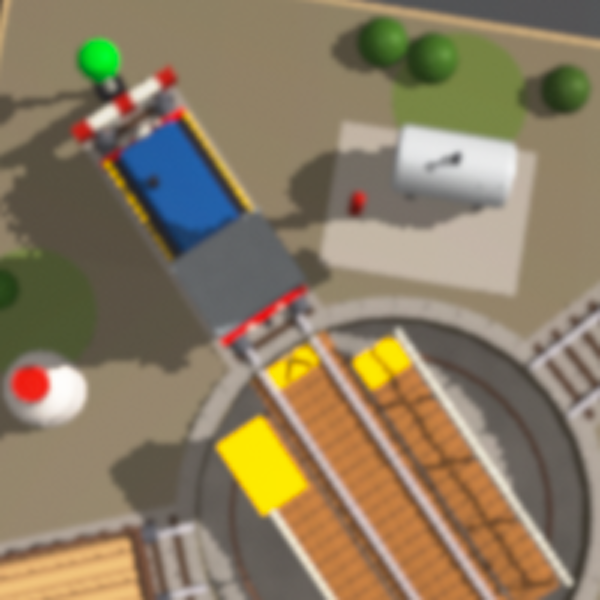

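View pics/t22b.png

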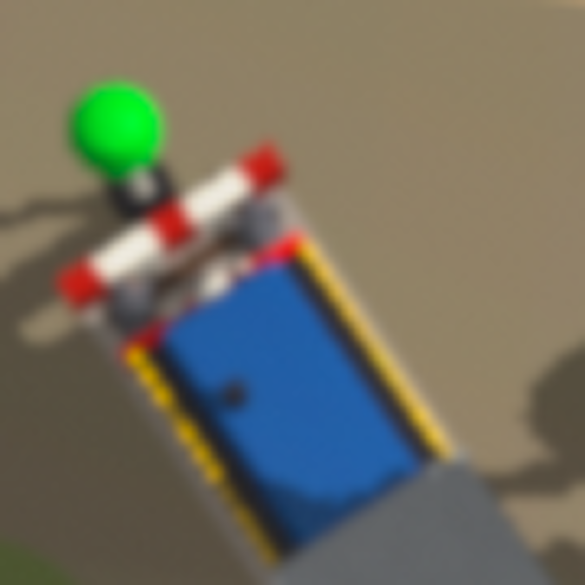

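```bash
python3 -c "
from cell import env
print(env.state()['time'],env.job_done())"
```

```text
the job is handed in; nothing more can be done
23.0833 None
```

I turned the bridge counter-clockwise to the left (green-lamp) track by pushing its right handrail. Then I rolled the locomotive by its cab rear wall to the buffer stop, pushing at about 50 mm/s, and handed in at 23.1 s of the allowed 54 s.

**Last checks:**
- **Bridge:** when I stopped turning it, the rails were within about 0.6 mm (0.006 rad) at the joint. The pictures after the push still show them in line.
- **Locomotive:** it stands upright on the rails, bonnet outwards, and its buffers look in contact with the stop. The push force rose from about 1 N to 3.4 N as the buffers compressed, and the locomotive did not visibly roll back when I released it. I did not measure the gap directly.
- **Wagon, bottle, jar and screwdriver:** the detector boxes for all four match their starting positions within a few pixels. One exception is the wagon's box in the scene picture, which came out about 20 pixels narrower on its left. Its top-picture box is unchanged.

**What went wrong or disagreed:**
- **First handrail push failed:** the shut fingertips sat about 15–20 mm higher than `env.tcp_to_tips` suggests, so they passed over the handrail.
- **Force near the limit:** while probing for the cause, I pressed down on the bridge with a reading of about 35 N, against the 40 N limit, and turned it a few hundredths of a radian. I then repeated the push lower, and it worked.

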